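# Scoop the finished knobs out of the tumbler

### The job

Swing the tumbler's hood up past its spring so that it stays fully open, then use the slotted scoop to lift the three red ball knobs out, letting the white tumbling balls drop back through its slots into the tub, and tip the knobs into the steel dish from low above it. Never touch the balls with the gripper, keep every white ball in the tub and the dish upright, do not knock over the spray can or shove the sanding block, and finally stand the scoop flat on a clear part of the bench, leaving the hood open.

Things in the scene. Friction and masses are not known exactly. Their poses are not given: they have to be found in the camera images.
- tumbler: Small bench tumbler, fixed: green metal tub with black rubber floor, grey motor box on its +y side. Origin at bench height; x runs along the tub from the near end to the hinged far end, z up. Inside, x from -117 mm (near rim) to +107 mm (far wall), 118 mm wide (y -59 to 59); walls 5 mm thick, tops 70 mm above the bench. All the balls start in the near half (x below -10 mm).
- tub_floor (a point): On the tub's flat inner floor, straight above the tumbler's origin, 16 mm above the bench; axes as the tumbler's. The floor ends at x = -97 mm, where the near end wall rises, leaning outward by 20 degrees, to the near rim. The other walls are upright.
- hood (a joint): Clear hood, 242x128 mm in an aluminium frame, hinged on the tub's far rim. 0 = shut, 2.45 rad = fully open on its stop, leaning 50 degrees back. A spring pulls it shut below about 1.15 rad and throws it open beyond; let go at 1.3 rad it swings to the stop by itself in under 1 s. About 3 N at the handle lifts it.
- hood_handle (a point): Middle of the hood's black bar handle (moves with it): round bar 12 mm thick, 84 mm long along y, on two thin rods 42 mm out from the hood's front edge (clear gap 30 mm), 78 mm above the bench while shut. x points from the handle to the hinge, z is the hood's outer face.
- hood_hinge (a point): Middle of the hood's hinge line (along this frame's y) at the tub's far rim, 76 mm above the bench; the handle bar circles it at 284 mm.
- scoop_grip (a point): Middle of the scoop's wooden handle: 90 mm long, 18 mm wide (y, flat faces), 28 mm deep, rising backward (+x) at 70 degrees from the bench. Axes of all scoop points: -x is the way the mouth faces, z up when it stands flat. This point is 76 mm behind (+x) and 102 mm above the middle of the scoop's underside.
- scoop: Slotted steel scoop, about 0.22 kg; origin: middle of the basket's underside (z = 0 when flat on the bench). Basket 105 mm long (x -52 to 53), 106 mm wide (y), open at the front (-x) and top, sides 30 mm high and sloping down to the lip, back 42 mm. Its floor is three round bars along x, 4 mm thick, with 22 mm slots: white balls fall through, red ones do not.
- scoop_lip (a point): Middle of the scoop's front lip, at the underside; lip 2 mm thick, 12 mm deep, 106 mm wide. This point is 128 mm ahead of (-x) and 102 mm below scoop_grip.
- scoop_basket (a point): Inside the scoop's basket, 20 mm above its underside and 57 mm behind the lip.
- dish: Round steel dish (bowl), 0.35 kg, loose, standing on the bench: rim 150 mm across, 50 mm high; origin at the centre of its underside.
- can_middle (a point): Blue spray can, 64 mm across and 136 mm high, a bystander; this point is its middle.
- sanding_block: Brown sanding block, 68x107x28 mm, a bystander; origin at the centre of its underside.
- knob1: One of three smooth, slippery red ball knobs, 36 mm across, 30 g, loose on the tub floor; origin at its centre.
- knob2: One of three smooth, slippery red ball knobs, 36 mm across, 30 g, loose on the tub floor; origin at its centre.
- knob3: One of three smooth, slippery red ball knobs, 36 mm across, 30 g, loose on the tub floor; origin at its centre.
- media1: One of five smooth white ceramic tumbling balls, 15 mm across, 10 g, loose on the tub floor; origin at its centre.
- media2: One of five smooth white ceramic tumbling balls, 15 mm across, 10 g, loose on the tub floor; origin at its centre.
- media3: One of five smooth white ceramic tumbling balls, 15 mm across, 10 g, loose on the tub floor; origin at its centre.
- media4: One of five smooth white ceramic tumbling balls, 15 mm across, 10 g, loose on the tub floor; origin at its centre.
- media5: One of five smooth white ceramic tumbling balls, 15 mm across, 10 g, loose on the tub floor; origin at its centre.

How it is judged (in metres and radians):
On the way, in this order (a step that is already met when the one before it is completed fails the run):
1. the hood stands open (value of joint hood above 2.2 rad), for 0.2 s.
2. at least one red knob rides in the scoop, clear above the tub (((x of knob1 in the frame of scoop between -0.05 and 0.055 m and y of knob1 in the frame of scoop between -0.05 and 0.05 m and z of knob1 in the frame of scoop between 0.005 and 0.06 m and height (world z) of knob1 above 0.095 m) or (x of knob2 in the frame of scoop between -0.05 and 0.055 m and y of knob2 in the frame of scoop between -0.05 and 0.05 m and z of knob2 in the frame of scoop between 0.005 and 0.06 m and height (world z) of knob2 above 0.095 m) or (x of knob3 in the frame of scoop between -0.05 and 0.055 m and y of knob3 in the frame of scoop between -0.05 and 0.05 m and z of knob3 in the frame of scoop between 0.005 and 0.06 m and height (world z) of knob3 above 0.095 m))), for 0.2 s.
At the end, for the whole second after the job is handed in: Hood open (over 2.2 rad); the three red knobs still in the dish (within 62 mm of its axis, below 60 mm); all white balls inside the tub; dish upright on the bench (0.1 rad); scoop at rest flat on the bench (within 0.12 rad and 10 mm), basket over 90 mm from the dish's centre (value of joint hood above 2.2 rad and horizontal distance between each of knob1, knob2, knob3 and dish below 0.062 m and height (world z) of each of knob1, knob2, knob3 below 0.06 m and linear speed of each of knob1, knob2, knob3 below 0.05 m/s and x of media1 in the frame of tumbler between -0.117 and 0.1075 m and y of media1 in the frame of tumbler between -0.06 and 0.06 m and z of media1 in the frame of tumbler between 0.01 and 0.07 m and x of media2 in the frame of tumbler between -0.117 and 0.1075 m and y of media2 in the frame of tumbler between -0.06 and 0.06 m and z of media2 in the frame of tumbler between 0.01 and 0.07 m and x of media3 in the frame of tumbler between -0.117 and 0.1075 m and y of media3 in the frame of tumbler between -0.06 and 0.06 m and z of media3 in the frame of tumbler between 0.01 and 0.07 m and x of media4 in the frame of tumbler between -0.117 and 0.1075 m and y of media4 in the frame of tumbler between -0.06 and 0.06 m and z of media4 in the frame of tumbler between 0.01 and 0.07 m and x of media5 in the frame of tumbler between -0.117 and 0.1075 m and y of media5 in the frame of tumbler between -0.06 and 0.06 m and z of media5 in the frame of tumbler between 0.01 and 0.07 m and angle between dish's own z axis and vertical below 0.1 rad and height (world z) of each of dish, scoop below 0.01 m and angle between scoop's own z axis and vertical below 0.12 rad and linear speed of scoop below 0.03 m/s); the robot touches nothing.
It fails at once if the gripper touches a ball (contact force between the fingers and knob1 above 0.3 N or contact force between the fingers and knob2 above 0.3 N or contact force between the fingers and knob3 above 0.3 N or contact force between the fingers and media1 above 0.3 N or contact force between the fingers and media2 above 0.3 N or contact force between the fingers and media3 above 0.3 N or contact force between the fingers and media4 above 0.3 N or contact force between the fingers and media5 above 0.3 N).
It fails at once if a red knob falls from high up (faster than 1.8 m/s) (linear speed of any of knob1, knob2, knob3 above 1.8 m/s).
It fails at once if the spray can is tipped (angle between can_middle's own z axis and vertical above 0.5 rad).
It fails at once if the sanding block is shoved more than 30 mm (distance of sanding_block from where it was at the start of the episode above 0.03 m).
It fails at once if the dish is tipped (angle between dish's own z axis and vertical above 0.4 rad).
It also fails if it takes over 72 s, if anything falls off the work surface, if the arm or the gripper's body presses on something with over 40 N, if the wrist force passes 120 N, or if a joint passes its speed limit or range.

### The arm

A 6-joint arm with a two-finger parallel gripper is mounted at the origin on a cart in front of the work surface, level with it; the furniture and walls round the work are solid. World frame = base frame: x ahead of the robot, y to its left, z up, the work surface at z = 0. Lengths are in mm, angles in rad, forces in N, time in s.
With the tool pointing down it reaches from about 325 to 775 mm from the base axis. Payload 9.3 kg.
Tool frame: the origin (TCP) lies at the very end of the fingers, on their centre line; the grasp point (between the pads) lies robot.grip_depth behind it (robot.grip_depth is the distance from the TCP to the grasp point, in mm); z points along the fingers, y is the line along which they close (so a half turn about z gives the same grasp; the last joint's range is limited). The gripper opens to 85 mm and grips with 20 to 120 N. Pads are 22 mm wide; open, the fingers measure 114 mm over their backs; the gripper's body (76 mm by 85 mm) begins 54 mm behind the grasp point. The pads swing forward as they close: fully open they stand 13 mm farther back than shut.
Start: joints at [-1.412, 0.259, 0.021, 1.334, 0, 1.418], TCP at [168.718, -523.48, 204.579] pointing down, gripper open.
Joint ranges: [-3.04, 3.04], [-0.91, 1.82], [-1.04, 1.36], [-1.92, 1.95], [-1.52, 1.45], [-3.14, 3.14]. Speed limits (rad/s): [2.22, 2.22, 2.79, 3.14, 3.14, 3.14].

### API

Orientations are given as a rotation vector (axis times angle).
In Python, from rig import readout, grab_frame, robot, recognise, mark_of gives the robot as it stands.
- The arm moves only by the shell command python3 -m creep 'ROWS' [FORCE]. ROWS is JSON, a list of rows, each an object of numbers: "x", "y", "z": the shift along the world's x, y, z scaled (see below); "ax", "ay", "az": the turn, a rotation vector about the world's x, y, z scaled (see below); "hand": the opening in per cent of the stroke, from 0 (shut) to 100 (fully open). In form: [{"x": .., "y": .., "z": .., "ax": .., "ay": .., "az": .., "hand": ..}, ...]. A call has 1 to 20 rows; each row shifts and turns the commanded pose from where the row before left it; what a row does not reach is not made up. The controller multiplies each number of a shift by 0.25 m and each number of a turn by 30 degrees. A row lasts 1/12 s, in which the tool goes at most 41.7 mm and 7.16 degrees, less where a joint would pass 70% of its speed; a pose out of reach is approached as far as the arm can. A call with a number of a shift or a turn outside -1 to 1 is refused whole. A call with a gripper value outside its range is refused whole. The fingers move at their own pace and stop on an object; FORCE is the grip in N (left out, the last holds). Time passes only in rows, so rows that do not move let the fingers close. It gives the time, the measured TCP pose, the force, the opening and the grip force at its end, in the units of the state.
- readout.sense(): the state, without advancing time (a new reading comes with each control period).
- grab_frame(name): name is "scene" or "top" or "wrist"; returns a dict with "color" (400x640x3 uint8, red, green, blue), "camera_matrix" (3x3 intrinsics, pixels), "distortion" ([k1, k2, p1, p2, k3] as OpenCV has them; the pictures are not rectified), "extrinsics" (4x4, takes a point from camera to world coordinates). Camera axes: x right, y down, z forward; pixel columns grow to the right and rows downward; lengths in mm; the calibration is good to about 2 mm. A picture is of the moment at which its call begins. There is no depth.
- robot.finish_job(): hands the job in; it is judged then, once.
Trained networks look in the newest picture that a camera, given by its name, has taken for a name from the list of things; names that differ only in an ending like _2 or _b are one class to them, and where a whole thing is asked for, a point or a joint stands for the part that bears it (a point fixed in the world has none). Each returns a list of dicts, best first, with "p" (0 to 1); they miss things now and then, are a little off and sometimes report something else, mostly with a low value. They report only what shows in the picture. A call takes as long as a camera call.
- recognise(thing, camera): "bbox" ([left, top, right, bottom] in pixels, round what is visible of it).
- mark_of(thing, camera): "xy" ([column, row] in pixels: a listed point, or the origin of a listed thing).
The state is a dict: "time_s": time; "qpos": joint angles; "dq": joint speeds; "joint_efforts": joint torques, N m; "ee_pos": TCP position; "ee_rot": TCP orientation; "ft_force": force on the tool from outside, world axes, zero at the start; "ft_torque": the same for the moment, N m; "gripper_width": opening from 0.0 (shut) to 1.0 (fully open); "gripper_force": force on a finger pad.
Only numpy, scipy, OpenCV 4.12 (cv2) and the standard library are available. Lean on these libraries where they do the work, as an engineer would, in place of code of your own. Each camera call takes 0.05 s, during which the arm holds its last target. There are 200 camera calls.

## Working session

There is one attempt and no reset: what is moved stays moved. The work goes in short steps, Python scripts to look and compute and a shell command to move; the robot and the scene stay as the last step left them, time stands still between calls to the robot, and variables do not carry over. Pictures are saved under pics/ and viewed, at most 10 in all, crops included, and the job is handed in when it is done.

```bash
ls; mkdir -p pics
cat > h.py <<'E'
import numpy as np, cv2
from rig import readout, grab_frame, robot, recognise, mark_of
from scipy.spatial.transform import Rotation as R
def ray(f,uv):
    K=np.array(f["camera_matrix"],float);d=np.array(f["distortion"],float)
    p=cv2.undistortPoints(np.array([[uv]],float),K,d)[0,0]
    E=np.array(f["extrinsics"],float)
    v=E[:3,:3]@np.array([p[0],p[1],1]);return E[:3,3],v/np.linalg.norm(v)
def atz(f,uv,z):
    o,v=ray(f,uv);return o+v*(z-o[2])/v[2]
def tri(a,b):
    A=np.zeros((3,3));B=np.zeros(3)
    for o,v in(a,b):
        P=np.eye(3)-np.outer(v,v);A+=P;B+=P@o
    x=np.linalg.solve(A,B);return x,[np.linalg.norm((np.eye(3)-np.outer(v,v))@(x-o)) for o,v in(a,b)]
def save(f,n):cv2.imwrite(f"pics/{n}.png",f["color"][:,:,::-1])
E
python3 - <<'E'
from h import *
np.set_printoptions(precision=1,suppress=True)
F={}
for c in("scene","top"):
    F[c]=grab_frame(c);save(F[c],c+"0")
    print(c,F[c]["extrinsics"][:3,3])
print(robot.grip_depth, readout.sense())
Z=dict(hood_handle=78,tumbler=0,hood_hinge=76,scoop_grip=102,scoop=0,scoop_lip=0,dish=0,can_middle=68,sanding_block=0,knob1=34,media1=23.5)
for n,z in Z.items():
    M={c:mark_of(n,c) for c in F}
    for c in F:
        for m in M[c][:6 if n in("knob1","media1") else 2]: print(n,c,round(m["p"],2),np.array(m["xy"]),atz(F[c],m["xy"],z))
    if all(M.values()): print("   tri",*tri(*[ray(F[c],M[c][0]["xy"]) for c in F]))
E
```

```text
pics
scene [-350.7  618.7  879.6]
top [ 387.9   49.2 1043.1]
18.700000000000003 {'time_s': 0.1, 'qpos': array([-1.4,  0.3,  0. ,  1.3,  0. ,  1.4]), 'dq': array([-0., -0.,  0., -0., -0., -0.]), 'joint_efforts': array([  0. , -55.7,  34.5,   0. ,  -0. ,   0. ]), 'ee_pos': array([ 168.7, -523.2,  204. ]), 'ee_rot': array([-3.1, -0.5, -0. ]), 'ft_force': array([ 0.3, -0.3, -0.3]), 'ft_torque': array([-0.1, -0. , -0. ]), 'gripper_force': 0.0, 'gripper_width': 1.0004507550478297}
hood_handle scene 0.95 [302.7 249.7] [396.5 172.8  78. ]
hood_handle top 0.89 [258.4 254.3] [403.3 183.6  78. ]
hood_handle top 0.46 [362.9 194.9] [559.1 -99.8  78. ]
   tri [399.5 178.3  79.6] [np.float64(6.322526364173517), np.float64(6.322526364173471)]
tumbler scene 0.67 [268.7 236.9] [560.8 181.8   0. ]
tumbler top 0.79 [265.  202.9] [553.3 175.9   0. ]
   tri [555.7 179.4   1.6] [np.float64(4.460408032532361), np.float64(4.460408032532458)]
hood_hinge scene 0.61 [251.3 189.2] [686.6 166.3  76. ]
hood_hinge top 0.67 [263.2 152.6] [682.5 172.4  76. ]
   tri [679.8 170.6  82.1] [np.float64(1.2580488158935206),
[... 548 characters left out ...]
 431.2 -102.4   -1.1] [np.float64(0.25975884006768923), np.float64(0.2597588400677546)]
dish top 0.79 [424.3 222.8] [ 487.3 -290.6    0. ]
dish top 0.17 [362.  193.5] [ 577.2 -109.3    0. ]
can_middle scene 0.65 [250.3 189.3] [697.9 164.5  68. ]
can_middle top 0.97 [197.  148.3] [700.6 359.8  68. ]
can_middle top 0.17 [362.2 244.5] [424.9 -94.5  68. ]
   tri [610.1 265.4 195.1] [np.float64(66.85353387944673), np.float64(66.8535338794468)]
sanding_block scene 0.95 [276.8 303.1] [343.  276.2   0. ]
sanding_block top 0.63 [227.5 277.4] [340.4 282.4   0. ]
   tri [339.7 279.7   5.7] [np.float64(1.7390472760218216), np.float64(1.7390472760217812)]
media1 top 0.61 [261.9 257.2] [396.  181.4  23.5]
```

View pics/scene0.png

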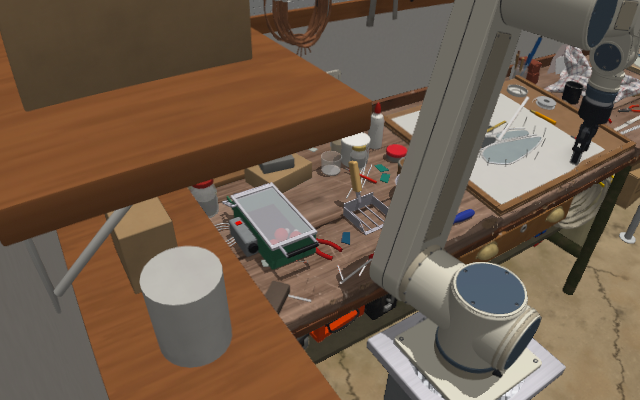

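View pics/top0.png

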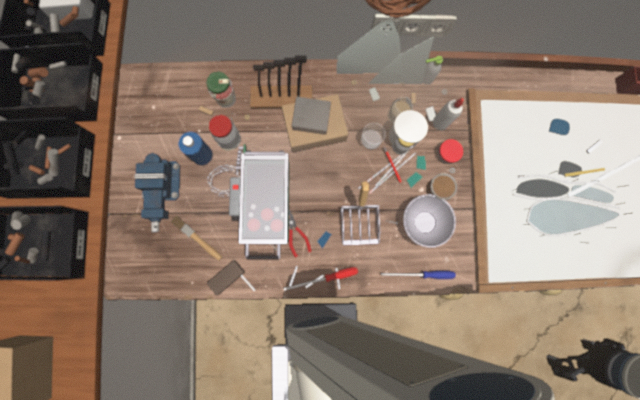

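The scene view shows the hood shut with red balls at its near end, around (285,235). In the top view the handle is at about (263,254), the scoop at (361,225) with its mouth toward the robot, the dish rim centred at (429,220) and the can at (193,146). Next I'll compute the shift and turn to get above the handle.

Run:
```python
from h import *
np.set_printoptions(precision=3,suppress=True)
s=readout.sense();r=R.from_rotvec(s["ee_rot"]);print(r.as_matrix())
f=grab_frame("top")
print("dish",atz(f,(429,220),50))
# hood outline corners (240,153)(288,153)(286,243)(239,243)
for p in [(240.5,153),(288,153),(286,243),(239.5,243),(247,255),(280,255)]: print(p,atz(f,p,78))
for s_ in(1,-1):
    T=R.from_matrix(np.array([[0,s_,0],[s_,0,0],[0,0,-1]],float));print(s_,((T*r.inv()).as_rotvec(degrees=True)))
```

```text
[[ 0.952  0.307  0.   ]
 [ 0.307 -0.952 -0.   ]
 [ 0.     0.    -1.   ]]
dish [ 490.155 -288.299   50.   ]
(240.5, 153) [681.679 234.984  78.   ]
(288, 153) [679.748 103.586  78.   ]
(286, 243) [432.084 110.322  78.   ]
(239.5, 243) [433.9  234.11  78.  ]
(247, 255) [401.901 213.878  78.   ]
(280, 255) [400.616 126.424  78.   ]
1 [-0.001  0.001 72.136]
-1 [   0.001    0.001 -107.864]
```

```bash
python3 -m creep '[{"x":0.11,"y":0.11,"az":0.12,"hand":100},{"x":0.11,"y":0.11,"az":0.12,"hand":100},{"x":0.11,"y":0.11,"az":0.12,"hand":100},{"x":0.11,"y":0.11,"az":0.12,"hand":100},{"x":0.11,"y":0.11,"az":0.12,"hand":100},{"x":0.11,"y":0.11,"az":0.12,"hand":100},{"x":0.11,"y":0.11,"az":0.12,"hand":100},{"x":0.11,"y":0.11,"az":0.12,"hand":100},{"x":0.11,"y":0.11,"az":0.12,"hand":100},{"x":0.11,"y":0.11,"az":0.12,"hand":100},{"x":-0.015,"y":0.16,"az":0.12,"hand":100},{"x":-0.015,"y":0.16,"az":0.12,"hand":100},{"x":-0.015,"y":0.16,"az":0.12,"hand":100},{"x":-0.015,"y":0.16,"az":0.12,"hand":100},{"x":-0.015,"y":0.16,"az":0.12,"hand":100},{"x":-0.015,"y":0.16,"az":0.12,"hand":100},{"x":-0.015,"y":0.16,"az":0.12,"hand":100},{"x":-0.015,"y":0.16,"az":0.12,"hand":100},{"x":-0.015,"y":0.16,"az":0.12,"hand":100},{"x":-0.015,"y":0.16,"az":0.12,"hand":100}]'
python3 - <<'E'
from h import *
np.set_printoptions(precision=2,suppress=True)
s=readout.sense();print(s["qpos"],R.from_rotvec(s["ee_rot"]).as_matrix())
f=grab_frame("wrist");save(f,"w1")
print(f["extrinsics"][:3,3])
for n in("hood_handle","scoop_grip"):
    for m in mark_of(n,"wrist")[:2]: print(n,m["p"],m["xy"],atz(f,m["xy"],78))
E
```

```text
[-1.41  0.26  0.02  1.33 -0.    1.42] [[ 0.95  0.31  0.  ]
 [ 0.31 -0.95 -0.  ]
 [-0.    0.   -1.  ]]
[ 240.78 -500.27  374.71]$[0]: bad value
```

View pics/w1.png

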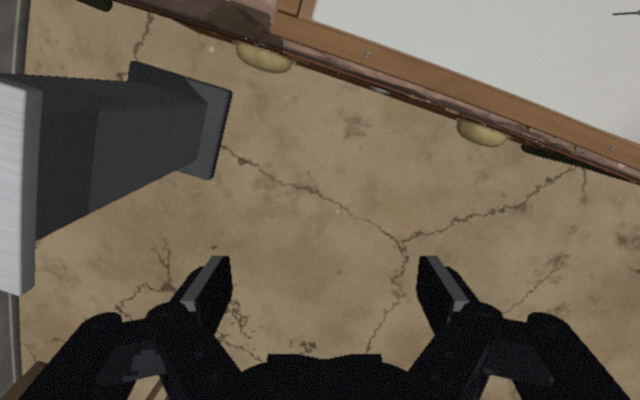

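The wrist picture shows only the floor beside the cart, because the call was refused and the arm did not move. I'll resend with every key included.

```bash
python3 -m creep '[{"x":0.11,"y":0.11,"z":0,"ax":0,"ay":0,"az":0.12,"hand":100},{"x":0.11,"y":0.11,"z":0,"ax":0,"ay":0,"az":0.12,"hand":100},{"x":0.11,"y":0.11,"z":0,"ax":0,"ay":0,"az":0.12,"hand":100},{"x":0.11,"y":0.11,"z":0,"ax":0,"ay":0,"az":0.12,"hand":100},{"x":0.11,"y":0.11,"z":0,"ax":0,"ay":0,"az":0.12,"hand":100},{"x":0.11,"y":0.11,"z":0,"ax":0,"ay":0,"az":0.12,"hand":100},{"x":0.11,"y":0.11,"z":0,"ax":0,"ay":0,"az":0.12,"hand":100},{"x":0.11,"y":0.11,"z":0,"ax":0,"ay":0,"az":0.12,"hand":100},{"x":0.11,"y":0.11,"z":0,"ax":0,"ay":0,"az":0.12,"hand":100},{"x":0.11,"y":0.11,"z":0,"ax":0,"ay":0,"az":0.12,"hand":100},{"x":-0.015,"y":0.16,"z":0,"ax":0,"ay":0,"az":0.12,"hand":100},{"x":-0.015,"y":0.16,"z":0,"ax":0,"ay":0,"az":0.12,"hand":100},{"x":-0.015,"y":0.16,"z":0,"ax":0,"ay":0,"az":0.12,"hand":100},{"x":-0.015,"y":0.16,"z":0,"ax":0,"ay":0,"az":0.12,"hand":100},{"x":-0.015,"y":0.16,"z":0,"ax":0,"ay":0,"az":0.12,"hand":100},{"x":-0.015,"y":0.16,"z":0,"ax":0,"ay":0,"az":0.12,"hand":100},{"x":-0.015,"y":0.16,"z":0,"ax":0,"ay":0,"az":0.12,"hand":100},{"x":-0.015,"y":0.16,"z":0,"ax":0,"ay":0,"az":0.12,"hand":100},{"x":-0.015,"y":0.16,"z":0,"ax":0,"ay":0,"az":0.12,"hand":100},{"x":-0.015,"y":0.16,"z":0,"ax":0,"ay":0,"az":0.12,"hand":100}]'
python3 - <<'E'
from h import *
np.set_printoptions(precision=2,suppress=True)
s=readout.sense();print(s["qpos"],R.from_rotvec(s["ee_rot"]).as_matrix())
f=grab_frame("wrist");save(f,"w2")
print(f["extrinsics"][:3,3])
for n in("hood_handle","hood_hinge"):
    for m in mark_of(n,"wrist")[:2]: print(n,m["p"],m["xy"],atz(f,m["xy"],78))
f=grab_frame("top");
for m in mark_of("scoop_lip","top")[:2]: print("lip",m["p"],m["xy"],atz(f,m["xy"],0))
E
```

```text
time_s: 3.07
ee_pos: [405.6, 153.4, 204.9]
ee_rot: [2.22, 2.222, 0.001]
ft_force: [0.1, -0.7, 0.4]
gripper_width: 1.0
gripper_force: 0.0
[ 0.17  0.06 -0.22  1.29 -0.    1.74] [[-0.  1.  0.]
 [ 1.  0.  0.]
 [ 0.  0. -1.]]
[404.99 229.37 375.06]
hood_handle 0.78 [315.4, 161.4] [397.33 172.97  78.  ]
hood_handle 0.53 [264.5, 40.1] [354.5  278.08  78.  ]
hood_hinge 0.81 [600.1, 169.6] [679.08 166.76  78.  ]
lip 0.85 [358.7, 244.2] [428.57 -94.35   0.  ]
```

View pics/w2.png

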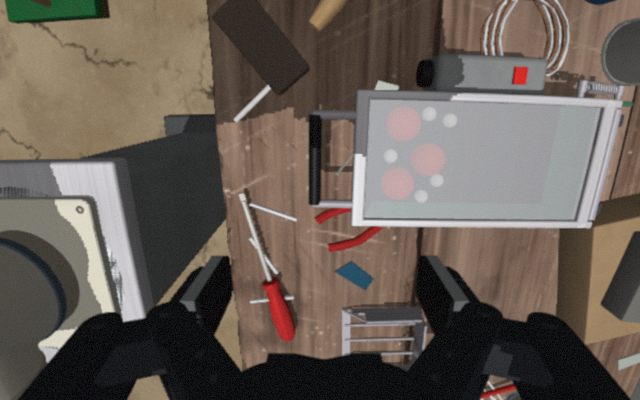

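The wrist picture shows the handle bar at about (315,160) with rods at both ends, the hood's front edge at about (357,160), and three red and five white balls in the near half. The gap is narrow, so I'll pre-close to about 28 mm before going down.

```bash
python3 -m creep '[{"x":-0.03,"y":0.08,"z":-0.12,"ax":0,"ay":0,"az":0,"hand":33},{"x":0,"y":0,"z":-0.1,"ax":0,"ay":0,"az":0,"hand":33},{"x":0,"y":0,"z":0,"ax":0,"ay":0,"az":0,"hand":33},{"x":0,"y":0,"z":0,"ax":0,"ay":0,"az":0,"hand":33},{"x":0,"y":0,"z":0,"ax":0,"ay":0,"az":0,"hand":33},{"x":0,"y":0,"z":0,"ax":0,"ay":0,"az":0,"hand":33}]' 60
python3 - <<'E'
from h import *
np.set_printoptions(precision=2,suppress=True)
f=grab_frame("wrist");save(f,"w3")
print(f["extrinsics"][:3,3],readout.sense()["ee_pos"])
for m in mark_of("hood_handle","wrist")[:2]: print(m["p"],m["xy"],atz(f,m["xy"],78))
E
```

```text
time_s: 3.82
ee_pos: [400.0, 170.8, 151.1]
ee_rot: [2.225, 2.216, 0.003]
ft_force: [-0.2, -0.0, 0.8]
gripper_width: 0.329
gripper_force: 0.0
[399.51 246.72 321.21] [399.82 170.96 150.94]
0.9 [319.2, 195.8] [396.01 173.02  78.  ]
```

View pics/w3.png

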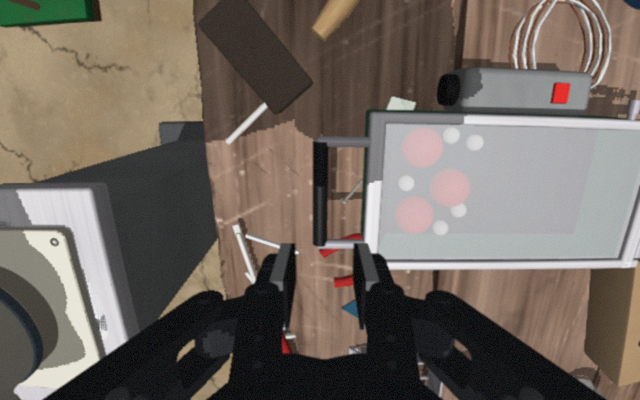

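The bar is at column 320 and the hood edge at column 367, with the fingertips spanning 285 to 365. The bar is at x ≈ 397, so I'll shift 2.5 mm, go down and close.

```bash
python3 -m creep '[{"x":-0.01,"y":0,"z":-0.12,"ax":0,"ay":0,"az":0,"hand":33},{"x":0,"y":0,"z":-0.12,"ax":0,"ay":0,"az":0,"hand":33},{"x":0,"y":0,"z":-0.13,"ax":0,"ay":0,"az":0,"hand":33},{"x":0,"y":0,"z":0,"ax":0,"ay":0,"az":0,"hand":0},{"x":0,"y":0,"z":0,"ax":0,"ay":0,"az":0,"hand":0},{"x":0,"y":0,"z":0,"ax":0,"ay":0,"az":0,"hand":0},{"x":0,"y":0,"z":0,"ax":0,"ay":0,"az":0,"hand":0}]' 40
```

```text
time_s: 4.5
ee_pos: [397.5, 171.8, 59.0]
ee_rot: [2.223, 2.218, 0.004]
ft_force: [-0.4, 0.1, 0.3]
gripper_width: 0.001
gripper_force: 0.0
```

Run:
```python
from h import *
np.set_printoptions(precision=2,suppress=True)
f=grab_frame("wrist");save(f,"w4")
g=grab_frame("scene");save(g,"s4");
print(f["extrinsics"],readout.sense()["ee_pos"])
for n,c,q in(("hood_handle","wrist",f),("hood_handle","scene",g)):
  for m in mark_of(n,c)[:2]: print(m["p"],m["xy"],atz(q,m["xy"],78))
c=cv2.resize(g["color"][170:310,210:370,::-1],None,fx=2.4,fy=2.4)
w=cv2.resize(f["color"][:,:,::-1],(538,336));o=np.zeros((336,930,3),np.uint8);o[:,:538]=w;o[:,538:538+384]=c[:336,:384]
cv2.imwrite("pics/c4.png",cv2.resize(o,(800,289)))
```

```text
[[  1.    -0.     0.   396.83]
 [ -0.    -0.95  -0.3  247.64]
 [  0.     0.3   -0.95 229.17]
 [  0.     0.     0.     1.  ]] [397.15 171.74  58.59]
0.94 [324.5, 247.5] [397.39 173.81  78.  ]
0.65 [300.1, 249.4] [400.66 177.6   78.  ]
```

View pics/c4.png

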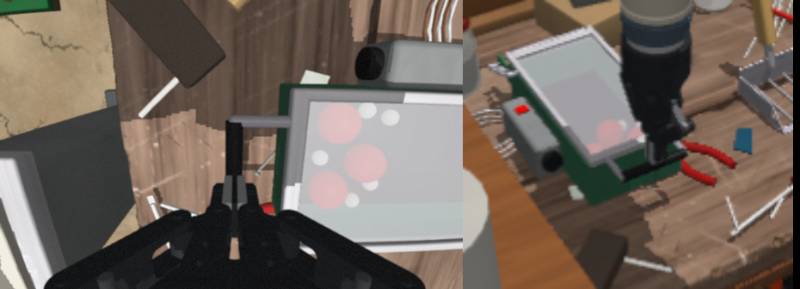

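```bash
python3 -m creep '[{"x":0,"y":0,"z":0.03,"ax":0,"ay":0,"az":0,"hand":0},{"x":0,"y":0,"z":0.03,"ax":0,"ay":0,"az":0,"hand":0},{"x":0,"y":0,"z":0,"ax":0,"ay":0,"az":0,"hand":0}]' 60
python3 - <<'E'
from h import *
np.set_printoptions(precision=2,suppress=True)
print(readout.sense())
f=grab_frame("scene")
a=f["color"][200:300,260:360,::-1]
cv2.imwrite("pics/c5.png",cv2.resize(a,(600,600),interpolation=cv2.INTER_CUBIC))
E
```

```text
time_s: 4.95
ee_pos: [397.1, 171.7, 73.9]
ee_rot: [2.223, 2.218, 0.003]
ft_force: [0.7, -0.3, 0.8]
gripper_width: -0.001
gripper_force: 0.0
{'time_s': 4.95, 'qpos': array([ 0.21,  0.14, -0.48,  0.94, -0.  ,  1.79]), 'dq': array([-0.  ,  0.01, -0.02, -0.04,  0.  , -0.  ]), 'joint_efforts': array([  0.07, -41.21,  29.19,   0.64,  -0.  ,  -0.  ]), 'ee_pos': array([397.12, 171.74,  73.89]), 'ee_rot': array([2.22, 2.22, 0.  ]), 'ft_force': array([ 0.74, -0.26,  0.82]), 'ft_torque': array([-0.  ,  0.04,  0.02]), 'gripper_force': 0.0, 'gripper_width': -0.0010638760374547672}
```

View pics/c5.png

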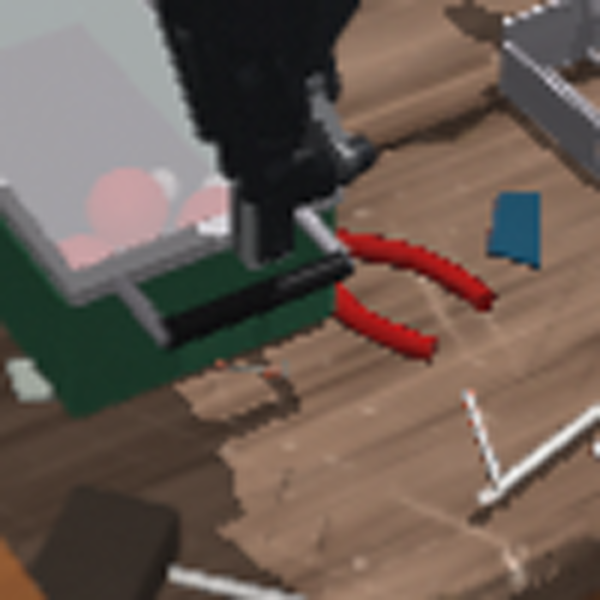

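Run:
```python
from h import *
np.set_printoptions(precision=1,suppress=True)
def proj(f,p):
    E=np.linalg.inv(np.array(f["extrinsics"],float))
    return cv2.projectPoints(np.array([p],float),cv2.Rodrigues(E[:3,:3])[0],E[:3,3],np.array(f["camera_matrix"],float),np.array(f["distortion"],float))[0][0,0]
f=grab_frame("scene");w=grab_frame("wrist");save(w,"w6")
tip=readout.sense()["ee_pos"]
for n,p in(("tip",tip),("bar",(397,172,78)),("barR",(397,130,78)),("barL",(397,214,78)),("edge",(433,172,78))):
    print(n,(proj(f,p)-[260,200])*6,proj(w,p))
# bar ends in crop (170,325),(345,265)
for c in((170,325),(345,265)):
    for z in(60,78,95):print(c,z,atz(f,np.array(c)/6+[260,200],z))
```

```text
tip [259.1 307.7] [324.1 235.9]
bar [257.3 296.7] [325.2 239.4]
barR [346.1 260.1] [325.3 302.9]
barL [165.9 334.5] [325.2 165.7]
edge [211.7 245.5] [389.2 239.1]
(170, 325) 60 [417.7 200.7  60. ]
(170, 325) 78 [400.9 209.9  78. ]
(170, 325) 95 [384.9 218.6  95. ]
(345, 265) 60 [411.5 121.1  60. ]
(345, 265) 78 [394.7 132.   78. ]
(345, 265) 95 [378.9 142.3  95. ]
```

In the crop the shut fingertips end at (265,262), about 17 mm higher than the reported TCP projects to, so they probably closed above the bar. I'll retry deeper.

```bash
python3 -m creep '[{"x":0,"y":0,"z":0.16,"ax":0,"ay":0,"az":0,"hand":33},{"x":0,"y":0,"z":0,"ax":0,"ay":0,"az":0,"hand":33},{"x":0,"y":0,"z":0,"ax":0,"ay":0,"az":0,"hand":33},{"x":0,"y":0,"z":0,"ax":0,"ay":0,"az":0,"hand":33},{"x":0,"y":0,"z":-0.1,"ax":0,"ay":0,"az":0,"hand":33},{"x":0,"y":0,"z":-0.1,"ax":0,"ay":0,"az":0,"hand":33},{"x":0,"y":0,"z":-0.1,"ax":0,"ay":0,"az":0,"hand":33},{"x":0,"y":0,"z":0,"ax":0,"ay":0,"az":0,"hand":33},{"x":0,"y":0,"z":0,"ax":0,"ay":0,"az":0,"hand":0},{"x":0,"y":0,"z":0,"ax":0,"ay":0,"az":0,"hand":0},{"x":0,"y":0,"z":0,"ax":0,"ay":0,"az":0,"hand":0},{"x":0,"y":0,"z":0,"ax":0,"ay":0,"az":0,"hand":0}]' 60
```

```text
time_s: 6.1
ee_pos: [396.9, 171.4, 38.0]
ee_rot: [2.224, 2.218, 0.001]
ft_force: [2.2, -2.8, -4.2]
gripper_width: 0.112
gripper_force: 58.4
```

```bash
python3 -m creep '[{"x":0,"y":0,"z":0,"ax":0,"ay":0,"az":0,"hand":30},{"x":0,"y":0,"z":0,"ax":0,"ay":0,"az":0,"hand":30},{"x":0,"y":0,"z":0,"ax":0,"ay":0,"az":0,"hand":30},{"x":0,"y":0,"z":-0.05,"ax":0,"ay":0,"az":0,"hand":30},{"x":0,"y":0,"z":0,"ax":0,"ay":0,"az":0,"hand":30},{"x":0,"y":0,"z":0,"ax":0,"ay":0,"az":0,"hand":0},{"x":0,"y":0,"z":0,"ax":0,"ay":0,"az":0,"hand":0},{"x":0,"y":0,"z":0,"ax":0,"ay":0,"az":0,"hand":0},{"x":0,"y":0,"z":0,"ax":0,"ay":0,"az":0,"hand":0}]' 80
python3 - <<'E'
from h import *
f=grab_frame("scene")
a=f["color"][200:300,260:360,::-1]
w=grab_frame("wrist")["color"][:,:,::-1]
cv2.imwrite("pics/c7.png",np.hstack([cv2.resize(a,(400,400),interpolation=cv2.INTER_CUBIC),w[:,120:520]]))
E
```

```text
time_s: 6.85
ee_pos: [396.9, 171.6, 25.0]
ee_rot: [2.224, 2.218, 0.001]
ft_force: [3.5, -0.4, -2.3]
gripper_width: 0.113
gripper_force: 77.8
```

View pics/c7.png

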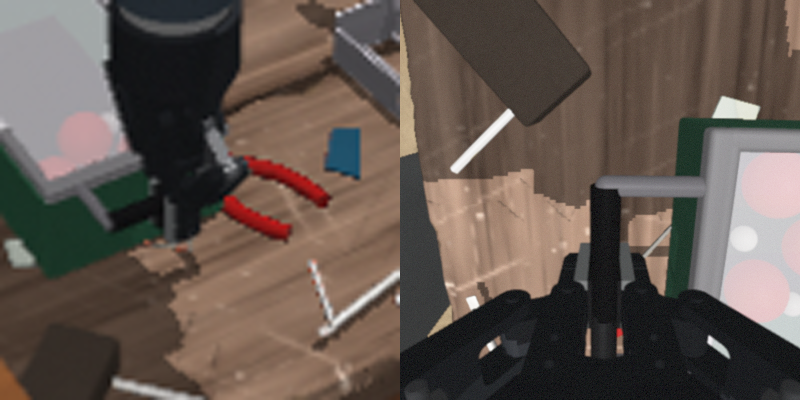

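The crop shows the bar held well inside the fingers. The real fingertips end about 24 mm short of the reported TCP, which I'll allow for from here on. Now I'll lift the hood along its arc.

```bash
python3 -m creep '[{"x":0.006,"y":0,"z":0.114,"ax":0,"ay":0,"az":0,"hand":0},{"x":0.017,"y":0,"z":0.112,"ax":0,"ay":0,"az":0,"hand":0},{"x":0.028,"y":0,"z":0.11,"ax":0,"ay":0,"az":0,"hand":0},{"x":0.039,"y":-0.001,"z":0.107,"ax":0,"ay":0,"az":0,"hand":0},{"x":0.05,"y":-0.001,"z":0.102,"ax":0,"ay":0,"az":0,"hand":0},{"x":0.059,"y":-0.001,"z":0.097,"ax":0,"ay":0,"az":0,"hand":0},{"x":0.069,"y":-0.001,"z":0.09,"ax":0,"ay":0,"az":0,"hand":0},{"x":0.078,"y":-0.001,"z":0.083,"ax":0,"ay":0,"az":0,"hand":0},{"x":0.085,"y":-0.001,"z":0.075,"ax":0,"ay":0,"az":0,"hand":0},{"x":0.092,"y":-0.001,"z":0.066,"ax":0,"ay":0,"az":0,"hand":0},{"x":0.098,"y":-0.001,"z":0.056,"ax":0,"ay":0,"az":0,"hand":0},{"x":0.104,"y":-0.001,"z":0.046,"ax":0,"ay":0,"az":0,"hand":0},{"x":0.108,"y":-0.001,"z":0.036,"ax":0,"ay":0,"az":0,"hand":0},{"x":0.111,"y":-0.001,"z":0.025,"ax":0,"ay":0,"az":0,"hand":0},{"x":0,"y":0,"z":0,"ax":0,"ay":0,"az":0,"hand":0}]' 40
```

```text
time_s: 8.2
ee_pos: [635.9, 168.3, 305.4]
ee_rot: [2.224, 2.216, 0.004]
ft_force: [-0.1, -2.4, 11.6]
gripper_width: 0.11
gripper_force: 75.8
```

```bash
python3 -m creep '[{"x":0,"y":0,"z":0,"ax":0,"ay":0,"az":0,"hand":60},{"x":0,"y":0,"z":0.02,"ax":0,"ay":0,"az":0,"hand":60},{"x":0,"y":0,"z":0.12,"ax":0,"ay":0,"az":0,"hand":60},{"x":-0.04,"y":0,"z":0.12,"ax":0,"ay":0,"az":0,"hand":100},{"x":-0.12,"y":0,"z":0.04,"ax":0,"ay":0,"az":0,"hand":100},{"x":-0.16,"y":-0.02,"z":0,"ax":0,"ay":0,"az":-0.2,"hand":100},{"x":-0.12,"y":-0.1,"z":0,"ax":0,"ay":0,"az":-0.2,"hand":100},{"x":-0.08,"y":-0.12,"z":0,"ax":0,"ay":0,"az":-0.2,"hand":100},{"x":0,"y":-0.15,"z":0,"ax":0,"ay":0,"az":-0.2,"hand":100},{"x":0,"y":-0.15,"z":0,"ax":0,"ay":0,"az":-0.2,"hand":100},{"x":0,"y":-0.15,"z":0,"ax":0,"ay":0,"az":-0.2,"hand":100}]'
python3 - <<'E'
from h import *
np.set_printoptions(precision=1,suppress=True)
print(readout.sense()["qpos"])
F={c:grab_frame(c) for c in("scene","top","wrist")}
for c in F: save(F[c],c+"8")
for n,z in dict(hood_handle=259,scoop_grip=102,scoop_lip=0,tub_floor=16,knob1=34).items():
  for c in F:
    for m in mark_of(n,c)[:3 if n=="knob1" else 1]: print(n,c,round(m["p"],2),np.array(m["xy"]),atz(F[c],m["xy"],z))
E
```

```text
time_s: 9.12
ee_pos: [500.3, -4.4, 380.3]
ee_rot: [2.803, 1.418, 0.001]
ft_force: [1.1, -0.0, -0.2]
gripper_width: 1.0
gripper_force: 0.0
[-0.2  0.2  0.4  1.8  0.   2. ]
hood_handle top 0.7 [255.8  44.2] [896.9 169.8 259. ]
scoop_grip scene 0.93 [355.6 175.7] [559.6 -99.7 102. ]
scoop_grip wrist 0.9 [392.9 179.6] [559.4 -95.5 102. ]
scoop_lip wrist 0.94 [324.3 209.3] [ 431.9 -101.8    0. ]
tub_floor scene 0.58 [271.1 231.4] [560.8 173.6  16. ]
tub_floor top 0.86 [264.9 200.5] [557.8 174.3  16. ]
tub_floor wrist 0.93 [286.6  27.5] [563.2 171.3  16. ]
knob1 scene 0.63 [275.4 245.5] [487.2 199.7  34. ]
knob1 scene 0.6 [296.6 236.8] [488.2 136.4  34. ]
knob1 scene 0.42 [279.4 235.4] [516.3 172.   34. ]
knob1 top 0.7 [252.  227.1] [479.9 208.   34. ]
knob1 top 0.53 [276.3 227.2] [478.6 140.   34. ]
knob1 top 0.43 [266.3 213.9] [516.5 168.   34. ]
knob1 wrist 0.89 [264.4  49. ] [517.9 164.   34. ]
knob1 wrist 0.8 [230.4  37.7] [487.5 206.9  34. ]
knob1 wrist 0.71 [284.2  28.7] [558.8 168.1  34. ]
```

View pics/top8.png

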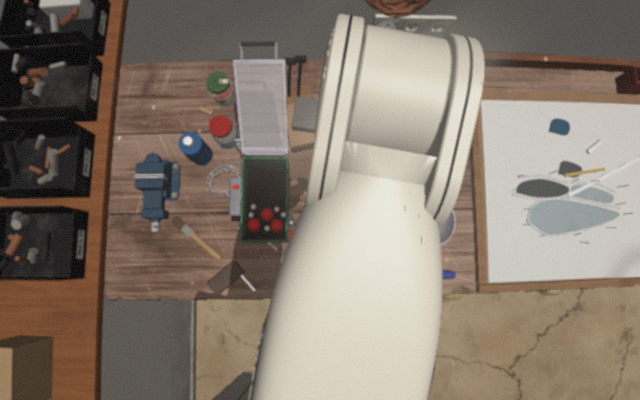

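The hood is fully open, with the handle at (258,44), and the balls are around (265,217) in the tub. Now I'll move above the scoop handle. A half-turned yaw keeps joint 6 in range at the tub.

```bash
python3 -m creep '[{"x":0.0133,"y":-0.0204,"z":-0.04,"ax":0,"ay":0,"az":0.237,"hand":100},{"x":0.0133,"y":-0.0204,"z":-0.04,"ax":0,"ay":0,"az":0.237,"hand":100},{"x":0.0133,"y":-0.0204,"z":-0.04,"ax":0,"ay":0,"az":0.237,"hand":100},{"x":0.0133,"y":-0.0204,"z":-0.04,"ax":0,"ay":0,"az":0.237,"hand":100},{"x":0.0133,"y":-0.0204,"z":-0.04,"ax":0,"ay":0,"az":0.237,"hand":100},{"x":0.0133,"y":-0.0204,"z":-0.04,"ax":0,"ay":0,"az":0.237,"hand":100},{"x":0.0133,"y":-0.0204,"z":-0.04,"ax":0,"ay":0,"az":0.237,"hand":100},{"x":0.0133,"y":-0.0204,"z":-0.04,"ax":0,"ay":0,"az":0.237,"hand":100},{"x":0.0133,"y":-0.0204,"z":-0.04,"ax":0,"ay":0,"az":0.237,"hand":100},{"x":0.0133,"y":-0.0204,"z":-0.04,"ax":0,"ay":0,"az":0.237,"hand":100},{"x":0.0133,"y":-0.0204,"z":-0.04,"ax":0,"ay":0,"az":0.237,"hand":100},{"x":0.0133,"y":-0.0204,"z":-0.04,"ax":0,"ay":0,"az":0.237,"hand":100},{"x":0.0133,"y":-0.0204,"z":-0.04,"ax":0,"ay":0,"az":0.237,"hand":100},{"x":0.0133,"y":-0.0204,"z":-0.04,"ax":0,"ay":0,"az":0.237,"hand":100},{"x":0.0133,"y":-0.0204,"z":-0.04,"ax":0,"ay":0,"az":0.237,"hand":100},{"x":0.0133,"y":-0.0204,"z":-0.04,"ax":0,"ay":0,"az":0.237,"hand":100},{"x":0.0133,"y":-0.0204,"z":-0.04,"ax":0,"ay":0,"az":0.237,"hand":100},{"x":0.0133,"y":-0.0204,"z":-0.04,"ax":0,"ay":0,"az":0.237,"hand":100}]'
python3 - <<'E'
from h import *
np.set_printoptions(precision=1,suppress=True)
s=readout.sense();print(s["qpos"],s["ee_pos"],np.degrees(2*np.arctan2(s["ee_rot"][1],s["ee_rot"][0])))
c="wrist";f=grab_frame(c);save(f,"w10");print(f["extrinsics"])
for n,z in dict(scoop_grip=102,scoop=0,scoop_basket=20,scoop_lip=0).items():
    for m in mark_of(n,c)[:2]: print(n,c,round(m["p"],2),np.array(m["xy"]),atz(f,m["xy"],z))
print(recognise("scoop",c)[:1])
E
```

```text
time_s: 11.52
ee_pos: [562.2, -95.8, 198.8]
ee_rot: [0.06, -3.141, -0.0]
ft_force: [0.0, -1.0, -0.4]
gripper_width: 1.001
gripper_force: 0.0
[-0.3  0.3  0.1  1.3  0.  -0.4] [562.2 -95.8 198.8] -177.80905286813447
[[ -0.    1.    0.3 485.8]
 [  1.    0.    0.  -98.9]
 [ -0.    0.3  -1.  368.9]
 [  0.    0.    0.    1. ]]
scoop_grip wrist 0.82 [324.7 188.6] [560.  -95.6 102. ]
scoop_grip wrist 0.4 [326.2  45.2] [445.6 -98.9 102. ]
scoop wrist 0.96 [327.7  93.7] [479.9 -95.2   0. ]
scoop wrist 0.26 [574.5 107.4] [479.6 189.7   0. ]
scoop_basket wrist 0.62 [325.7 100.5] [487.1 -97.2  20. ]
scoop_lip wrist 0.89 [327.1  47.4] [432.5 -97.9   0. ]
scoop_lip wrist 0.41 [560.7 299.7] [736.1 242.1   0. ]
[{'bbox': [273.8, 43.2, 380.6, 232.8], 'p': 0.91}]
```

```bash
python3 -m creep '[{"x":-0.008,"y":0,"z":-0.137,"ax":0,"ay":0,"az":0,"hand":100},{"x":0,"y":0,"z":-0.137,"ax":0,"ay":0,"az":0,"hand":100},{"x":0,"y":0,"z":-0.137,"ax":0,"ay":0,"az":0,"hand":100},{"x":0,"y":0,"z":-0.137,"ax":0,"ay":0,"az":0,"hand":50},{"x":0,"y":0,"z":0,"ax":0,"ay":0,"az":0,"hand":0},{"x":0,"y":0,"z":0,"ax":0,"ay":0,"az":0,"hand":0},{"x":0,"y":0,"z":0,"ax":0,"ay":0,"az":0,"hand":0},{"x":0,"y":0,"z":0,"ax":0,"ay":0,"az":0,"hand":0},{"x":0,"y":0,"z":0,"ax":0,"ay":0,"az":0,"hand":0}]' 110
```

```text
time_s: 12.57
ee_pos: [561.5, -95.9, 64.8]
ee_rot: [-0.05, 3.137, -0.002]
ft_force: [0.1, -0.6, 6.8]
gripper_width: 0.197
gripper_force: 106.9
```

```bash
python3 -m creep '[{"x":0,"y":0,"z":0.12,"ax":0,"ay":0,"az":0,"hand":0},{"x":0,"y":0,"z":0.12,"ax":0,"ay":0,"az":0,"hand":0},{"x":0,"y":0,"z":0.12,"ax":0,"ay":0,"az":0,"hand":0},{"x":0,"y":0,"z":0.12,"ax":0,"ay":0,"az":0,"hand":0},{"x":0,"y":0,"z":0,"ax":0,"ay":0,"az":0,"hand":0}]'
python3 - <<'E'
from h import *
np.set_printoptions(precision=1,suppress=True)
import pickle
f=grab_frame("top")
im=cv2.imread("pics/top8.png").astype(int)
g=(im[:,:,1]>im[:,:,2]+12)&(im[:,:,1]>im[:,:,0]+4)
for r in range(150,248,6): 
    c=np.where(g[r,225:300])[0]+225; print(r,c)
for c in(245,250,258,275,283): print("col",c,np.where(g[145:250,c])[0]+145)
K=f
for p in[(244,156),(288,156),(287.5,242),(240.5,242)]: print(p,atz(f,p,70))
s=readout.sense();print(s["ee_pos"],s["ee_rot"],s["gripper_width"],s["ft_force"])
c="scene";F=grab_frame(c)
for n in("scoop_lip","scoop"):
  for m in mark_of(n,c)[:1]: print(n,m["xy"],ray(F,m["xy"]))
E
```

```text
time_s: 12.98
ee_pos: [562.4, -96.2, 189.6]
ee_rot: [-0.05, 3.131, -0.005]
ft_force: [1.1, 0.5, -2.2]
gripper_width: 0.201
gripper_force: 108.1
150 []
156 [243 244 245]
162 [242 243 244 286 287]
168 [242 243 287]
174 [242 243 244]
180 [242 243 244 287]
186 [241 242 243]
192 [241 242 243]
198 [241 242 243 286 287]
204 [241 242 243 286 287]
210 [240 241 242 243 286 287]
216 [240 241 242 243 287]
222 [240 241 242 285 286 287]
228 [241 242 243 285 286 287]
234 [241 242 286 287]
240 [241 242 243 245 246 247 248 249 250 251 253 254 255 257 258 259 261 262
 264 265 266 267 269 270 271 272 273 275 276 278 279 283 285 286]
246 []
col 245 [156 157 158 159 163 240 241]
col 250 [157 158 159 240]
col 258 [157 158 240 241]
col 275 [157 158 159 240]
col 283 [157 158 240]
(244, 156) [675.3 226.6  70. ]
(288, 156) [673.5 104.1  70. ]
(287.5, 242) [435.1 106.8  70. ]
(240.5, 242) [436.9 233.   70. ]
[561.7 -96.  186.6] [-0.1  3.1 -0. ] 0.19486872691609555 [-0.1  0.3 -2.6]
scoop [415.5, 197.2] (array([-350.7,  618.7,  879.6]), array([ 0.6, -0.6, -0.6]))
```

```bash
python3 -m creep '[{"x":0.059,"y":0.1325,"z":0,"ax":0,"ay":0,"az":-0.011,"hand":0},{"x":0.059,"y":0.1325,"z":0,"ax":0,"ay":0,"az":-0.011,"hand":0},{"x":0.059,"y":0.1325,"z":0,"ax":0,"ay":0,"az":-0.011,"hand":0},{"x":0.059,"y":0.1325,"z":0,"ax":0,"ay":0,"az":-0.011,"hand":0},{"x":0.059,"y":0.1325,"z":0,"ax":0,"ay":0,"az":-0.011,"hand":0},{"x":0.059,"y":0.1325,"z":0,"ax":0,"ay":0,"az":-0.011,"hand":0},{"x":0.059,"y":0.1325,"z":0,"ax":0,"ay":0,"az":-0.011,"hand":0},{"x":0.059,"y":0.1325,"z":0,"ax":0,"ay":0,"az":-0.011,"hand":0},{"x":0,"y":0,"z":0,"ax":0,"ay":0,"az":0,"hand":0},{"x":0,"y":0,"z":0,"ax":0,"ay":0,"az":0,"hand":0}]'
python3 - <<'E'
from h import *
np.set_printoptions(precision=1,suppress=True)
s=readout.sense();print(s["qpos"],s["ee_pos"],s["ee_rot"],np.degrees(2*np.arctan2(s["ee_rot"][1],s["ee_rot"][0])))
b=s["ee_pos"][2]-65;print("bottom",b)
F={c:grab_frame(c) for c in("wrist","top","scene")}
for c in F: save(F[c],c+"11")
for n,z in dict(scoop=b,scoop_lip=b,scoop_basket=b+20,scoop_grip=b+102,tub_floor=16,knob1=34,media1=23.5).items():
  for c in F:
    for m in mark_of(n,c)[:5 if n=="media1" else 3 if n=="knob1" else 1]: print(n,c,round(m["p"],2),np.array(m["xy"]),atz(F[c],m["xy"],z))
E
```

```text
time_s: 14.02
ee_pos: [677.8, 171.5, 179.7]
ee_rot: [-0.017, -3.138, 0.001]
ft_force: [0.2, -0.2, -1.9]
gripper_width: 0.197
gripper_force: 108.3
[ 0.1  0.5  0.4  1.4 -0.   0.1] [677.8 171.5 179.7] [-0.  -3.1  0. ] -180.631034566707
bottom 114.7094529194639
scoop wrist 0.79 [327.   93.5] [597.3 174.1 114.7]
scoop scene 0.56 [265.7 197.2] [584.9 171.9 114.7]
scoop_lip wrist 0.57 [328.2  14. ] [546.2 175.3 114.7]
scoop_lip scene 0.62 [272.8 205.3] [544.7 172.5 114.7]
scoop_basket wrist 0.75 [325.4 102.7] [603.4 172.9 134.7]
scoop_basket scene 0.86 [262.6 186.2] [607.5 168.1 134.7]
scoop_grip wrist 0.59 [321.2 265.4] [675.6 170.  216.7]
tub_floor wrist 0.73 [325.8  55.1] [559.5 174.1  16. ]
tub_floor scene 0.93 [269.2 233.4] [556.1 181.9  16. ]
knob1 wrist 0.78 [319.    4.5] [519.3 168.3  34. ]
knob1 scene 0.73 [277.6 235.7] [517.7 176.6  34. ]
knob1 scene 0.65 [296. 235.] [495.1 134.1  34. ]
knob1 scene 0.62 [271.4 244.3] [496.6 206.2  34. ]
media1 wrist 0.76 [270.2   6.8] [517.7 123.3  23.5]
media1 wrist 0.57 [372.4   7.1] [519.1 217.2  23.5]
media1 wrist 0.46 [360.4  33.3] [541.5 206.5  23.5]
media1 wrist 0.46 [323.4 265.7] [782.9 169.3  23.5]
media1 wrist 0.44 [323.3  56.7] [561.8 171.6  23.5]
```

View pics/wrist11.png

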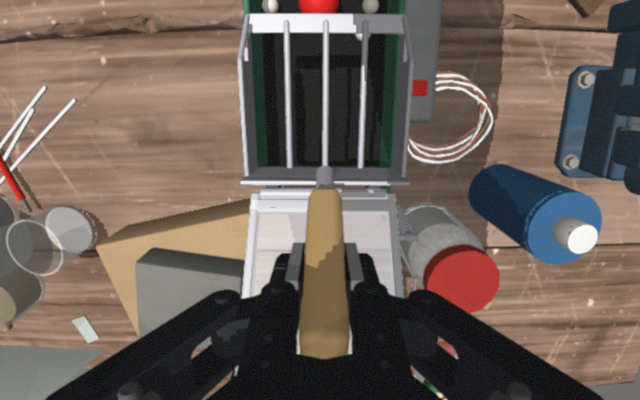

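The wrist picture shows the scoop straight over the tub, its sides at columns 242 and 410. The lip is at row 22, a white ball is near (360,33) just behind it, and the red knobs are ahead. I'll check the sideways centring numerically.

Run:
```python
from h import *
np.set_printoptions(precision=1,suppress=True)
f=grab_frame("wrist");b=115
im=f["color"].astype(int)
for r in(8,60,100,140): 
    row=im[r]; print(r,"L",[tuple(int(v) for v in row[c]) for c in range(236,264,2)]); print("  R",[tuple(int(v) for v in row[c]) for c in range(384,416,2)])
for p in[(246,22),(411,22)]: print("lip",atz(f,p,b+2))
for p in[(242,182),(410,182)]: print("back",atz(f,p,b+42))
```

```text
8 L [(150, 122, 106), (149, 123, 105), (152, 124, 104), (155, 126, 112), (153, 128, 111), (90, 129, 99), (85, 148, 112), (68, 115, 88), (31, 55, 43), (27, 47, 36), (25, 50, 37), (26, 48, 39), (24, 46, 38), (33, 50, 39)]
  R [(11, 14, 15), (30, 31, 29), (21, 39, 34), (26, 50, 37), (25, 48, 36), (30, 51, 38), (34, 56, 41), (32, 50, 42), (42, 71, 55), (50, 82, 63), (50, 84, 65), (80, 86, 84), (93, 96, 97), (97, 99, 99), (100, 101, 101), (98, 98, 99)]
60 L [(133, 113, 104), (204, 201, 207), (189, 185, 191), (111, 109, 110), (134, 129, 132), (187, 184, 191), (117, 117, 122), (68, 68, 73), (69, 99, 82), (41, 70, 55), (32, 49, 41), (33, 50, 40), (34, 52, 41), (29, 49, 35)]
  R [(17, 20, 14), (35, 49, 38), (29, 52, 38), (25, 51, 37), (30, 52, 39), (31, 50, 40), (31, 52, 40), (47, 77, 60), (69, 71, 71), (83, 83, 85), (128, 129, 130), (113, 112, 116), (78, 79, 80), (102, 103, 105), (113, 114, 116), (98, 97, 100)]
100 L [(166, 139, 119), (165, 138, 121), (202, 192, 199), (212, 209, 215), (113, 110, 113), (73, 71, 73), (69, 70, 71), (69, 67, 71), (75, 73, 77), (64, 102, 80), (36, 63, 46), (29, 46, 33), (36, 54, 41), (33, 57, 46)]
  R [(33, 51, 37), (30, 50, 40), (24, 46, 34), (21, 43, 30), (26, 48, 37), (31, 52, 40), (51, 72, 61), (70, 69, 71), (71, 71, 73), (73, 72, 75), (67, 70, 71), (83, 81, 86), (122, 121, 124), (121, 119, 123), (100, 102, 103), (97, 100, 99)]
140 L [(142, 116, 99), (144, 117, 99), (145, 116, 100), (179, 166, 167), (211, 208, 216), (140, 137, 143), (68, 69, 72), (71, 71, 73), (68, 65, 69), (73, 75, 74), (76, 106, 89), (41, 73, 57), (26, 50, 40), (29, 48, 42)]
  R [(38, 60, 44), (31, 51, 40), (33, 53, 43), (29, 50, 39), (33, 56, 44), (60, 72, 65), (73, 72, 73), (70, 71, 75), (73, 71, 73), (70, 67, 71), (106, 103, 108), (126, 122, 130), (140, 138, 139), (162, 133, 121), (229, 224, 218), (184, 177, 170)]
lip [550.6 118.8 117. ]
lip [552.  229.2 117. ]
back [651.  117.9 157. ]
back [652.4 223.9 157. ]
```

Run:
```python
from h import *
np.set_printoptions(precision=1,suppress=True)
f=grab_frame("wrist")
for r,a,b in((8,251,399.5),(60,255,398),(100,255.5,396)):
    p,q=atz(f,(a,r),70),atz(f,(b,r),70);print(r,p,q,"w",q[1]-p[1],"mid",(p+q)/2)
s=readout.sense();print(s["ee_pos"])
im=f["color"].astype(int)
print([tuple(int(v) for v in im[22][c]) for c in list(range(238,256,2))+list(range(402,420,2))])
```

```text
8 [530.3 113.1  70. ] [531.8 231.2  70. ] w 118.07871027792885 mid [531.  172.2  70. ]
60 [569.5 113.9  70. ] [571.  231.6  70. ] w 117.76553338555996 mid [570.3 172.7  70. ]
100 [601.4 112.1  70. ] [602.9 231.4  70. ] w 119.24791851583865 mid [602.2 171.7  70. ]
[678.1 169.5 182.3]
[(133, 110, 94), (132, 109, 94), (125, 102, 91), (164, 160, 162), (166, 162, 171), (114, 111, 116), (173, 169, 176), (250, 249, 251), (248, 246, 249), (111, 110, 114), (97, 95, 96), (107, 106, 109), (99, 99, 104), (94, 94, 93), (98, 98, 101), (93, 96, 97), (93, 97, 97), (95, 99, 98)]
```

```bash
python3 -m creep '[{"x":0.024,"y":0.005,"z":-0.02,"ax":0,"ay":0,"az":0.037,"hand":0},{"x":0,"y":0,"z":-0.06,"ax":0,"ay":0,"az":0,"hand":0},{"x":0,"y":0,"z":-0.06,"ax":0,"ay":0,"az":0,"hand":0},{"x":0,"y":0,"z":-0.06,"ax":0,"ay":0,"az":0,"hand":0},{"x":0,"y":0,"z":-0.06,"ax":0,"ay":0,"az":0,"hand":0},{"x":0,"y":0,"z":-0.06,"ax":0,"ay":0,"az":0,"hand":0},{"x":0,"y":0,"z":-0.05,"ax":0,"ay":0,"az":0,"hand":0},{"x":0,"y":0,"z":0,"ax":0,"ay":0,"az":0,"hand":0},{"x":0,"y":0,"z":0,"ax":0,"ay":0,"az":0,"hand":0}]'
```

```text
time_s: 16.07
ee_pos: [683.9, 170.7, 89.1]
ee_rot: [0.01, -3.14, 0.0]
ft_force: [0.3, -0.2, -0.7]
gripper_width: 0.194
gripper_force: 108.3
```

```bash
python3 -m creep '[{"x":0,"y":0,"z":-0.016,"ax":0,"ay":0,"az":0,"hand":0},{"x":0,"y":0,"z":-0.016,"ax":0,"ay":0,"az":0,"hand":0},{"x":0,"y":0,"z":0,"ax":0,"ay":0,"az":0,"hand":0}]'
```

```text
time_s: 16.32
ee_pos: [683.3, 170.8, 81.8]
ee_rot: [0.009, -3.14, 0.0]
ft_force: [-3.4, 0.8, -1.2]
gripper_width: 0.196
gripper_force: 108.3
```

```bash
python3 -m creep '[{"x":-0.008,"y":0,"z":-0.008,"ax":0,"ay":0,"az":0,"hand":0},{"x":-0.004,"y":0,"z":-0.008,"ax":0,"ay":0,"az":0,"hand":0},{"x":0,"y":0,"z":0,"ax":0,"ay":0,"az":0,"hand":0}]'
```

```text
time_s: 16.57
ee_pos: [682.8, 171.0, 80.8]
ee_rot: [-0.009, 3.136, 0.001]
ft_force: [-0.1, 1.3, 12.0]
gripper_width: 0.194
gripper_force: 110.5
```

```bash
python3 -m creep '[{"x":-0.02,"y":0,"z":0.006,"ax":0,"ay":0,"az":0,"hand":0},{"x":-0.028,"y":0.0003,"z":0,"ax":0,"ay":0,"az":0,"hand":0},{"x":-0.028,"y":0.0003,"z":0,"ax":0,"ay":0,"az":0,"hand":0},{"x":-0.028,"y":0.0003,"z":0,"ax":0,"ay":0,"az":0,"hand":0},{"x":-0.028,"y":0.0003,"z":0,"ax":0,"ay":0,"az":0,"hand":0},{"x":-0.028,"y":0.0003,"z":0,"ax":0,"ay":0,"az":0,"hand":0},{"x":-0.028,"y":0.0003,"z":0,"ax":0,"ay":0,"az":0,"hand":0},{"x":-0.028,"y":0.0003,"z":0,"ax":0,"ay":0,"az":0,"hand":0},{"x":-0.024,"y":0.0003,"z":0,"ax":0,"ay":0,"az":0,"hand":0},{"x":-0.02,"y":0.0003,"z":0,"ax":0,"ay":0,"az":0,"hand":0},{"x":-0.02,"y":0,"z":0,"ax":0,"ay":0,"az":0,"hand":0},{"x":0,"y":0,"z":0,"ax":0,"ay":0,"az":0,"hand":0}]'
python3 - <<'E'
from h import *
np.set_printoptions(precision=1,suppress=True)
s=readout.sense();print(s["ee_pos"],s["ee_rot"])
F={c:grab_frame(c) for c in("wrist","scene")}
for n,z in dict(knob1=36,scoop_lip=16).items():
  for c in F:
    for m in mark_of(n,c)[:4]: print(n,c,round(m["p"],2),np.array(m["xy"]),atz(F[c],m["xy"],z))
E
```

```text
time_s: 17.57
ee_pos: [611.6, 171.6, 80.9]
ee_rot: [-0.009, 3.138, 0.0]
ft_force: [0.8, 1.1, 6.9]
gripper_width: 0.198
gripper_force: 109.3
[611.6 171.6  80.9] [-0.   3.1  0. ]
knob1 wrist 0.81 [320.   62.8] [513.4 168.2  36. ]
knob1 scene 0.61 [281.6 245.8] [476.1 187.7  36. ]
knob1 scene 0.55 [280.5 231.5] [526.4 163.   36. ]
knob1 scene 0.48 [294.  236.6] [490.4 142.9  36. ]
scoop_lip wrist 0.64 [324.9  12.6] [480.  171.1  16. ]
scoop_lip wrist 0.46 [326.3 103.6] [538.5 172.5  16. ]
scoop_lip wrist 0.17 [382.5  47.3] [501.1 210.3  16. ]
```

```bash
python3 -m creep '[{"x":-0.016,"y":0.0003,"z":0,"ax":0,"ay":0,"az":0,"hand":0},{"x":-0.016,"y":0.0003,"z":0,"ax":0,"ay":0,"az":0,"hand":0},{"x":-0.016,"y":0.0003,"z":0,"ax":0,"ay":0,"az":0,"hand":0},{"x":-0.016,"y":0,"z":0,"ax":0,"ay":0,"az":0,"hand":0},{"x":0,"y":0,"z":0,"ax":0,"ay":0,"az":0,"hand":0}]'
python3 - <<'E'
from h import *
np.set_printoptions(precision=1,suppress=True)
F={c:grab_frame(c) for c in("wrist","scene")};save(F["wrist"],"w14")
for n,z in dict(knob1=36,scoop_lip=16).items():
  for c in F:
    for m in mark_of(n,c)[:4]: print(n,c,round(m["p"],2),np.array(m["xy"]),atz(F[c],m["xy"],z))
im=cv2.cvtColor(F["wrist"]["color"],cv2.COLOR_RGB2HSV)
red=((im[:,:,0]<8)|(im[:,:,0]>172))&(im[:,:,1]>150)&(im[:,:,2]>90)
n,l,st,ce=cv2.connectedComponentsWithStats(red.astype(np.uint8))
for i in range(1,n):
    if st[i,4]>60: print(st[i],ce[i],atz(F["wrist"],ce[i],36))
E
```

```text
time_s: 18.28
ee_pos: [596.1, 171.7, 80.9]
ee_rot: [-0.009, 3.137, 0.0]
ft_force: [2.0, -0.4, 7.5]
gripper_width: 0.2
gripper_force: 109.4
knob1 wrist 0.96 [277.5  22.9] [474.9 142.5  36. ]
knob1 wrist 0.72 [349.1  38.3] [483.5 186.3  36. ]
knob1 wrist 0.65 [305.3 142.1] [547.5 158.8  36. ]
knob1 wrist 0.47 [320.4 267.4] [641.5 169.1  36. ]
knob1 scene 0.71 [278.3 225.3] [551.8 155.7  36. ]
knob1 scene 0.69 [278.8 244.1] [485.4 190.7  36. ]
knob1 scene 0.4 [299.6 234.6] [489.6 126.4  36. ]
scoop_lip wrist 0.85 [327.3  13.1] [464.8 172.9  16. ]
scoop_lip wrist 0.59 [305.  140.4] [548.9 157.4  16. ]
[159   0  47  46 833] [184.9  19.5] [472.3  85.5  36. ]
[ 248    0   59   55 2734] [277.4  24.6] [475.9 142.4  36. ]
[ 320    6   59   64 2875] [349.1  37.8] [483.2 186.2  36. ]
[ 277  114   54   54 2278] [303.7 140.9] [546.7 157.7  36. ]
[438 207  26  20 440] [450.6 216.4] [599.8 262.9  36. ]
```

All three knobs are now past the lip at x ≈ 466. Rotating about the TCP makes the lip follow the sloped wall, so I'll tilt the mouth up that way.

```bash
python3 -m creep '[{"x":-0.002,"y":0,"z":0.004,"ax":0,"ay":0.04,"az":0,"hand":0},{"x":0,"y":0,"z":0,"ax":0,"ay":0.07,"az":0,"hand":0},{"x":0,"y":0,"z":0,"ax":0,"ay":0.07,"az":0,"hand":0},{"x":0,"y":0,"z":0,"ax":0,"ay":0.07,"az":0,"hand":0},{"x":0,"y":0,"z":0,"ax":0,"ay":0.07,"az":0,"hand":0},{"x":0,"y":0,"z":0,"ax":0,"ay":0.07,"az":0,"hand":0},{"x":0,"y":0,"z":0,"ax":0,"ay":0.07,"az":0,"hand":0},{"x":0,"y":0,"z":0,"ax":0,"ay":0.07,"az":0,"hand":0},{"x":0,"y":0,"z":0,"ax":0,"ay":0.07,"az":0,"hand":0},{"x":0,"y":0,"z":0,"ax":0,"ay":0.07,"az":0,"hand":0},{"x":0,"y":0,"z":0,"ax":0,"ay":0.07,"az":0,"hand":0},{"x":0,"y":0,"z":0,"ax":0,"ay":0,"az":0,"hand":0},{"x":0,"y":0,"z":0,"ax":0,"ay":0,"az":0,"hand":0}]'
python3 - <<'E'
from h import *
np.set_printoptions(precision=1,suppress=True)
s=readout.sense();print(np.degrees(R.from_rotvec(s["ee_rot"]).as_matrix()[:,2]@[1,0,0]))
F={c:grab_frame(c) for c in("wrist","scene","top")}
for c in F:save(F[c],c+"15")
for c in F:
    for m in mark_of("knob1",c)[:4]: print(c,round(m["p"],2),np.array(m["xy"]),atz(F[c],m["xy"],60))
im=cv2.cvtColor(F["wrist"]["color"],cv2.COLOR_RGB2HSV)
red=((im[:,:,0]<8)|(im[:,:,0]>172))&(im[:,:,1]>150)&(im[:,:,2]>90)
n,l,st,ce=cv2.connectedComponentsWithStats(red.astype(np.uint8))
for i in range(1,n):
    if st[i,4]>60: print(st[i],ce[i])
E
```

```text
time_s: 19.67
ee_pos: [594.7, 171.5, 79.1]
ee_rot: [0.007, -2.754, -0.001]
ft_force: [0.1, -0.6, -2.1]
gripper_width: 0.194
gripper_force: 108.2
-21.66299360678684
wrist 0.94 [306.1 146.2] [536.1 159.3  60. ]
wrist 0.9 [348.3 104.5] [507.6 187.   60. ]
wrist 0.88 [271.7 100.7] [505.2 136.   60. ]
scene 0.74 [273.9 227.2] [525.3 182.2  60. ]
scene 0.55 [280.4 225. ] [524.3 163.6  60. ]
[224   2  10  19 112] [228.6   9.1]
[ 181   17   46   84 1102] [198.8  59.5]
[ 247   69  126  103 7179] [307.3 115.8]
[439 223  24  19 454] [450.5 232. ]
```

```bash
python3 -m creep '[{"x":0,"y":0,"z":0.03,"ax":0,"ay":0.03,"az":0,"hand":0},{"x":0,"y":0,"z":0.06,"ax":0,"ay":0,"az":0,"hand":0},{"x":0,"y":0,"z":0.08,"ax":0,"ay":0,"az":0,"hand":0},{"x":0,"y":0,"z":0.08,"ax":0,"ay":0,"az":0,"hand":0},{"x":0,"y":0,"z":0.08,"ax":0,"ay":0,"az":0,"hand":0},{"x":0,"y":0,"z":0.08,"ax":0,"ay":0,"az":0,"hand":0},{"x":0,"y":0,"z":0.06,"ax":0,"ay":0,"az":0,"hand":0},{"x":0,"y":0,"z":0.03,"ax":0,"ay":0,"az":0,"hand":0},{"x":0,"y":0,"z":0,"ax":0,"ay":0,"az":0,"hand":0},{"x":0,"y":0,"z":0,"ax":0,"ay":0,"az":0,"hand":0}]'
python3 - <<'E'
from h import *
np.set_printoptions(precision=1,suppress=True)
F={c:grab_frame(c) for c in("wrist","scene","top")}
for c in F:save(F[c],c+"16")
for n in("knob1","media1"):
  for c in F:
    for m in mark_of(n,c)[:7]: print(n,c,round(m["p"],2),np.array(m["xy"]),atz(F[c],m["xy"],23.5 if n=="media1" else 160))
E
```

```text
time_s: 20.8
ee_pos: [594.3, 171.6, 205.1]
ee_rot: [0.008, -2.738, -0.001]
ft_force: [0.4, 0.5, -3.2]
gripper_width: 0.195
gripper_force: 108.2
knob1 wrist 0.97 [343.8 107.7] [498.3 185.8 160. ]
knob1 wrist 0.93 [309.8 148.5] [529.9 160.6 160. ]
knob1 wrist 0.57 [276.3 100.7] [493.  134.9 160. ]
knob1 scene 0.58 [272.7 188.4] [553.3 166.1 160. ]
knob1 scene 0.4 [293.3 180.3] [557.5 103.9 160. ]
knob1 scene 0.38 [278.4 186.2] [554.3 149.3 160. ]
media1 wrist 0.63 [360.4 141.6] [485.5 214.   23.5]
media1 wrist 0.63 [360.2 159.1] [506.5 213.6  23.5]
media1 scene 0.48 [294.5 235. ] [507.7 131.5  23.5]
media1 scene 0.43 [294.4 231.5] [520.2 124.5  23.5]
media1 scene 0.16 [246.5 188.2] [766.4 146.8  23.5]
```

Run:
```python
from h import *
np.set_printoptions(precision=1,suppress=True)
F={c:grab_frame(c) for c in("wrist","scene","top")}
print(F["wrist"]["extrinsics"][:3,3],F["wrist"]["camera_matrix"][0])
for c in F:
    for m in recognise("media1",c)[:7]: b=m["bbox"];print(c,round(m["p"],2),np.array(b),"size",b[2]-b[0],b[3]-b[1])
    f=F[c]["color"].astype(int)
    w=((f.min(2)>150)&((f.max(2)-f.min(2))<25)).astype(np.uint8)
    n,l,st,ce=cv2.connectedComponentsWithStats(w)
    for i in range(1,n):
        x,y,W,H,A=st[i]
        X=atz(F[c],ce[i],23.5)
        if 430<X[0]<680 and 105<X[1]<240 and A>3: print("  blob",c,st[i],X)
```

```text
[590.6 171.1 391.5] [320.5   0.  324. ]
wrist 0.61 [353.4 153.4 367.9 162.5] size 14.5 9.099999999999994
  blob wrist [240 180  73   5 340] [534.4 114.3  23.5]
scene 0.72 [218.7 163.1 266.3 196.6] size 47.60000000000002 33.5
scene 0.63 [220.7 166.4 317.6 269.7] size 96.90000000000003 103.29999999999998
  blob scene [290 229   4   2   7] [531.3 126.4  23.5]
  blob scene [295 234   4   3  11] [505.1 126.5  23.5]
  blob scene [291 239   3   3   7] [495.1 146.9  23.5]
```

Five white balls are in the tub and the wrist force fits three knobs in the scoop. I'll carry them to the dish with the mouth still tilted up, turning the yaw to the dish's bearing.

```bash
python3 -m creep '[{"x":0,"y":-0.03,"z":0,"ax":0,"ay":0,"az":-0.053,"hand":0},{"x":0,"y":-0.07,"z":0,"ax":0,"ay":0,"az":-0.053,"hand":0},{"x":0,"y":-0.11,"z":0,"ax":0,"ay":0,"az":-0.053,"hand":0},{"x":0,"y":-0.13,"z":0,"ax":0,"ay":0,"az":-0.053,"hand":0},{"x":0,"y":-0.13,"z":0,"ax":0,"ay":0,"az":-0.053,"hand":0},{"x":0,"y":-0.13,"z":0,"ax":0,"ay":0,"az":-0.053,"hand":0},{"x":0,"y":-0.13,"z":0,"ax":0,"ay":0,"az":-0.053,"hand":0},{"x":0,"y":-0.13,"z":0,"ax":0,"ay":0,"az":-0.053,"hand":0},{"x":0,"y":-0.13,"z":0,"ax":0,"ay":0,"az":-0.053,"hand":0},{"x":0,"y":-0.13,"z":0,"ax":0,"ay":0,"az":-0.053,"hand":0},{"x":0,"y":-0.13,"z":0,"ax":0,"ay":0,"az":-0.053,"hand":0},{"x":0,"y":-0.13,"z":0,"ax":0,"ay":0,"az":-0.053,"hand":0},{"x":0,"y":-0.13,"z":0,"ax":0,"ay":0,"az":-0.053,"hand":0},{"x":0,"y":-0.13,"z":0,"ax":0,"ay":0,"az":-0.053,"hand":0},{"x":0,"y":-0.13,"z":0,"ax":0,"ay":0,"az":-0.053,"hand":0},{"x":0,"y":-0.13,"z":0,"ax":0,"ay":0,"az":-0.053,"hand":0},{"x":0,"y":-0.11,"z":0,"ax":0,"ay":0,"az":-0.053,"hand":0},{"x":0,"y":-0.07,"z":0,"ax":0,"ay":0,"az":-0.053,"hand":0},{"x":0,"y":-0.03,"z":0,"ax":0,"ay":0,"az":-0.053,"hand":0},{"x":0,"y":0,"z":0,"ax":0,"ay":0,"az":0,"hand":0}]'
cat > st.py <<'E'
from h import *
np.set_printoptions(precision=1,suppress=True)
s=readout.sense();M=R.from_rotvec(s["ee_rot"]).as_matrix();P=s["ee_pos"]
# scoop axes: x_s = -tool x (level), z_s=-tool z
S=np.column_stack([-M[:,0],M[:,1],-M[:,2]])
pitch=np.degrees(np.arctan2(-S[2,0],S[0,:2:][0]/np.cos(np.arctan2(S[1,0],S[0,0]))))
print("yaw",np.degrees(np.arctan2(S[1,0],S[0,0])),"a",pitch,"det",np.linalg.det(S))
print("TCP",P,"lip",P+S@[-129.5,0,-65],"origin",P+S@[-77.5,0,-65],"backbot",P+S@[-24.5,0,-65],"F",s["ft_force"],"w",s["gripper_width"],"q",s["qpos"])
E
python3 st.py
python3 - <<'E'
from h import *
np.set_printoptions(precision=1,suppress=True)
F={c:grab_frame(c) for c in("wrist","top","scene")}
for c in F: save(F[c],c+"17")
for n,z in(("dish",0),("scoop_lip",190),("knob1",190),("scoop_basket",190)):
  for c in F:
    for m in mark_of(n,c)[:3]: print(n,c,round(m["p"],2),np.array(m["xy"]),atz(F[c],m["xy"],z))
E
```

```text
time_s: 23.22
ee_pos: [572.1, -348.1, 177.3]
ee_rot: [-0.725, -2.693, -0.131]
ft_force: [-0.4, 0.4, -3.0]
gripper_width: 0.198
gripper_force: 108.2
yaw -30.15406603910554 a 20.7606129012784 det 0.9999999999999997
TCP [ 572.1 -348.1  177.3] lip [ 447.4 -275.8  162.5] origin [ 489.5 -300.2  144. ] backbot [ 532.3 -325.1  125.2] F [-0.4  0.4 -3. ] w 0.19847446142847036 q [-0.7  0.8  0.8  1.9 -0.  -0.1]
dish wrist 0.71 [333.2 139.1] [ 489.2 -288.5    0. ]
dish scene 0.97 [415.2 196.2] [ 495.  -284.8    0. ]
scoop_lip wrist 0.93 [324.   14.1] [ 461.5 -284.4  190. ]
scoop_lip top 0.66 [225.9 278.8] [345.9 243.6 190. ]
scoop_lip scene 0.81 [429.7 160.6] [ 413.1 -230.2  190. ]
scoop_lip scene 0.62 [436.3 141.7] [ 478.2 -316.2  190. ]
scoop_lip scene 0.52 [250.6 192.4] [528.5 237.7 190. ]
knob1 wrist 0.91 [343.1 108. ] [ 514.9 -303.1  190. ]
knob1 wrist 0.9 [274.3 100.4] [ 491.9 -334.   190. ]
knob1 wrist 0.56 [310.  149.2] [ 525.8 -330.6  190. ]
knob1 top 0.6 [248.8 228.8] [461.7 191.  190. ]
knob1 scene 0.66 [268.4 234.2] [372.  272.6 190. ]
knob1 scene 0.61 [425.7 147.3] [ 470.4 -268.4  190. ]
knob1 scene 0.43 [437.7 145.4] [ 460.9 -305.2  190. ]
scoop_basket scene 0.65 [423.7 147.2] [ 473.6 -263.9  190. ]
```

Run:
```python
from h import *
np.set_printoptions(precision=1,suppress=True)
def reds(n,x0,x1,y0,y1):
    im=cv2.cvtColor(cv2.imread(f"pics/{n}.png"),cv2.COLOR_BGR2HSV)
    red=((im[:,:,0]<8)|(im[:,:,0]>172))&(im[:,:,1]>150)&(im[:,:,2]>70)
    n_,l,st,ce=cv2.connectedComponentsWithStats(red.astype(np.uint8))
    for i in range(1,n_):
        if st[i,4]>8 and x0<ce[i][0]<x1 and y0<ce[i][1]<y1: print(n,st[i],ce[i])
reds("top8",230,300,150,250);reds("top17",230,300,150,250)
reds("scene8",220,330,180,280);reds("scene17",220,330,180,280)
reds("wrist17",200,400,0,250)
```

```text
top8 [233 185   5   4  18] [235.2 186.5]
top8 [261 209  12  12 113] [266.5 214.2]
top8 [247 218  13  13 121] [253.3 224.3]
top8 [271 219  12  13 114] [276.2 225. ]
top8 [290 230   2   6  10] [290.4 232.1]
top17 [233 185   5   4  17] [235.1 186.6]
top17 [288 230  10  27 106] [291.5 242.8]
scene8 [235 221   7   4  22] [238.  222.5]
scene8 [268 228  20  21 230] [277.9 237.9]
scene8 [290 231  13  11 101] [295.2 235.7]
scene8 [316 238  26  14 118] [328.9 243.6]
scene8 [316 247  17  13  80] [323.3 254.2]
scene17 [235 221   7   4  22] [238.  222.5]
scene17 [316 238  26  14 116] [328.9 243.5]
scene17 [316 247  17  13  80] [323.2 254.1]
wrist17 [ 247   71  125  101 6873] [307.2 116. ]
```

```bash
python3 -m creep '[{"x":0.02,"y":-0.007,"z":-0.01,"ax":0,"ay":0,"az":0,"hand":0},{"x":0.034,"y":-0.012,"z":-0.01,"ax":-0.015,"ay":-0.027,"az":0,"hand":0},{"x":0.034,"y":-0.012,"z":-0.01,"ax":-0.031,"ay":-0.0533,"az":0,"hand":0},{"x":0.034,"y":-0.012,"z":-0.01,"ax":-0.031,"ay":-0.0533,"az":0,"hand":0},{"x":0.034,"y":-0.012,"z":-0.01,"ax":-0.031,"ay":-0.0533,"az":0,"hand":0},{"x":0.034,"y":-0.012,"z":-0.01,"ax":-0.031,"ay":-0.0533,"az":0,"hand":0},{"x":0.02,"y":-0.007,"z":-0.01,"ax":-0.031,"ay":-0.0533,"az":0,"hand":0},{"x":0.01,"y":-0.005,"z":-0.01,"ax":-0.031,"ay":-0.0533,"az":0,"hand":0},{"x":0,"y":0,"z":0,"ax":0,"ay":0,"az":0,"hand":0}]'
python3 st.py
python3 - <<'E'
from h import *
np.set_printoptions(precision=1,suppress=True)
F={c:grab_frame(c) for c in("wrist","scene")}
for n,z in(("dish",0),("scoop_lip",110),("knob1",125)):
  for c in F:
    for m in mark_of(n,c)[:3]: print(n,c,round(m["p"],2),np.array(m["xy"]),atz(F[c],m["xy"],z))
E
```

```text
time_s: 24.72
ee_pos: [627.6, -365.7, 157.0]
ee_rot: [-0.772, -2.896, -0.054]
ft_force: [-0.4, -0.7, -1.8]
gripper_width: 0.195
gripper_force: 108.1
yaw -29.865567260664275 a 8.481191764922507 det 0.999999999999999
TCP [ 627.6 -365.7  157. ] lip [ 508.2 -297.2  111.8] origin [ 552.8 -322.8  104.1] backbot [ 598.2 -348.9   96.3] F [-0.4 -0.7 -1.8] w 0.19481161904492553 q [-0.6  0.7  0.7  1.7 -0.  -0.1]
dish wrist 0.61 [322.1  39.7] [ 488.6 -289.     0. ]
dish scene 0.87 [414.3 192.2] [ 512.2 -296.3    0. ]
scoop_lip scene 0.89 [419.1 160.5] [ 518.4 -301.5  110. ]
knob1 wrist 0.86 [344.2 107.7] [ 567.4 -316.7  125. ]
knob1 wrist 0.83 [276.4  99.6] [ 541.3 -351.9  125. ]
knob1 wrist 0.71 [307.6 147.7] [ 577.7 -349.9  125. ]
knob1 scene 0.64 [426.6 148.9] [ 539.3 -347.9  125. ]
knob1 scene 0.56 [416.2 148.1] [ 558.9 -323.5  125. ]
knob1 scene 0.41 [419.6 142.3] [ 579.9 -356.2  125. ]
```

```bash
python3 -m creep '[{"x":0,"y":0,"z":-0.044,"ax":0,"ay":0,"az":0,"hand":0},{"x":0,"y":0,"z":-0.044,"ax":0,"ay":0,"az":0,"hand":0},{"x":0,"y":0,"z":-0.044,"ax":0,"ay":0,"az":0,"hand":0},{"x":0,"y":0,"z":-0.044,"ax":0,"ay":0,"az":0,"hand":0},{"x":-0.0036,"y":0.0021,"z":0.0099,"ax":-0.0178,"ay":-0.0306,"az":0,"hand":0},{"x":-0.0036,"y":0.0021,"z":0.0099,"ax":-0.0178,"ay":-0.0306,"az":0,"hand":0},{"x":-0.0036,"y":0.0021,"z":0.0099,"ax":-0.0178,"ay":-0.0306,"az":0,"hand":0},{"x":-0.0036,"y":0.0021,"z":0.0099,"ax":-0.0178,"ay":-0.0306,"az":0,"hand":0},{"x":-0.0036,"y":0.0021,"z":0.0099,"ax":-0.0178,"ay":-0.0306,"az":0,"hand":0},{"x":-0.0036,"y":0.0021,"z":0.0099,"ax":-0.0178,"ay":-0.0306,"az":0,"hand":0},{"x":-0.0036,"y":0.0021,"z":0.0099,"ax":-0.0178,"ay":-0.0306,"az":0,"hand":0}]'
python3 st.py
```

```text
time_s: 26.03
ee_pos: [620.8, -362.1, 130.3]
ee_rot: [-0.805, -3.016, -0.004]
ft_force: [0.1, 0.8, -3.0]
gripper_width: 0.195
gripper_force: 108.0
yaw -29.88709905304948 a 1.1504107167739257 det 1.0000000000000007
TCP [ 620.8 -362.1  130.3] lip [ 507.3 -297.1   67.9] origin [ 552.4 -323.    66.8] backbot [ 598.3 -349.4   65.8] F [ 0.1  0.8 -3. ] w 0.19531550194233865 q [-0.6  0.6  0.4  1.4 -0.  -0.1]
```

Lip is at 68 mm over the dish, 20 mm past its centre. I'll tip slowly, then steeper.

```bash
python3 -m creep '[{"x":-0.0046,"y":0.0027,"z":0.0086,"ax":-0.0167,"ay":-0.0288,"az":0,"hand":0},{"x":-0.0046,"y":0.0027,"z":0.0086,"ax":-0.0167,"ay":-0.0288,"az":0,"hand":0},{"x":-0.0046,"y":0.0027,"z":0.0086,"ax":-0.0167,"ay":-0.0288,"az":0,"hand":0},{"x":-0.0046,"y":0.0027,"z":0.0086,"ax":-0.0167,"ay":-0.0288,"az":0,"hand":0},{"x":-0.0046,"y":0.0027,"z":0.0086,"ax":-0.0167,"ay":-0.0288,"az":0,"hand":0},{"x":-0.0046,"y":0.0027,"z":0.0086,"ax":-0.0167,"ay":-0.0288,"az":0,"hand":0},{"x":-0.0046,"y":0.0027,"z":0.0086,"ax":-0.0167,"ay":-0.0288,"az":0,"hand":0},{"x":-0.0046,"y":0.0027,"z":0.0086,"ax":-0.0167,"ay":-0.0288,"az":0,"hand":0},{"x":-0.0046,"y":0.0027,"z":0.0086,"ax":-0.0167,"ay":-0.0288,"az":0,"hand":0},{"x":-0.0046,"y":0.0027,"z":0.0086,"ax":-0.0167,"ay":-0.0288,"az":0,"hand":0},{"x":-0.0058,"y":0.0034,"z":0.0076,"ax":-0.0167,"ay":-0.0288,"az":0,"hand":0},{"x":-0.0058,"y":0.0034,"z":0.0076,"ax":-0.0167,"ay":-0.0288,"az":0,"hand":0},{"x":-0.0058,"y":0.0034,"z":0.0076,"ax":-0.0167,"ay":-0.0288,"az":0,"hand":0},{"x":-0.0058,"y":0.0034,"z":0.0076,"ax":-0.0167,"ay":-0.0288,"az":0,"hand":0},{"x":0,"y":0,"z":0,"ax":0,"ay":0,"az":0,"hand":0},{"x":0,"y":0,"z":0,"ax":0,"ay":0,"az":0,"hand":0},{"x":0,"y":0,"z":0,"ax":0,"ay":0,"az":0,"hand":0},{"x":0,"y":0,"z":0,"ax":0,"ay":0,"az":0,"hand":0}]'
python3 st.py
cat > look.py <<'E'
from h import *
np.set_printoptions(precision=1,suppress=True)
for c in("wrist","scene","top"):
    f=grab_frame(c);save(f,"l_"+c)
    im=cv2.cvtColor(f["color"],cv2.COLOR_RGB2HSV)
    red=((im[:,:,0]<8)|(im[:,:,0]>172))&(im[:,:,1]>150)&(im[:,:,2]>70)
    n,l,st,ce=cv2.connectedComponentsWithStats(red.astype(np.uint8))
    for i in range(1,n):
        X=atz(f,ce[i],30)
        if st[i,4]>8 and 380<X[0]<680 and -420<X[1]<-180: print(c,st[i],ce[i],X)
    for m in mark_of("knob1",c)[:3]: print("  knob",c,round(m["p"],2),np.array(m["xy"]),atz(f,m["xy"],30))
    for m in mark_of("dish",c)[:1]: print("  dish",c,round(m["p"],2),np.array(m["xy"]),atz(f,m["xy"],0))
E
python3 look.py
```

```text
time_s: 27.53
ee_pos: [603.7, -352.1, 159.3]
ee_rot: [0.755, 2.826, -0.09]
ft_force: [-0.6, -0.5, -1.3]
gripper_width: 0.195
gripper_force: 108.0
yaw -29.877979824226124 a -12.803619044812464 det 0.9999999999999996
TCP [ 603.7 -352.1  159.3] lip [ 506.6 -296.6   67.2] origin [ 550.6 -321.9   78.8] backbot [ 595.4 -347.6   90.5] F [-0.6 -0.5 -1.3] w 0.19540900707617517 q [-0.7  0.4  0.   1.   0.  -0.1]
wrist [ 290    0   92   13 1079] [336.3   5.7] [ 504.8 -285.5   30. ]
wrist [450  80  75  72 831] [486.5 115.5] [ 644.2 -210.2   30. ]
  knob wrist 0.59 [328.   13.1] [ 506.1 -293.4   30. ]
scene [349 169  22  12  60] [359.6 174.6] [ 642.2 -180.5   30. ]
scene [419 181  10  16 122] [423.3 188.4] [ 483.5 -301.8   30. ]
  knob scene 0.65 [294.4 231.3] [514.3 127.9  30. ]
  knob scene 0.59 [274.1 229.5] [548.7 170.3  30. ]
  knob scene 0.44 [418.8 193. ] [ 472.7 -274.    30. ]
top [386 152   7  14  26] [388.8 157.7] [ 677.1 -187.7   30. ]
top [396 172   4   9  14] [397.3 175.8] [ 622.7 -209.7   30. ]
top [417 211  23  23 280] [426.3 221.6] [ 487.8 -286.9   30. ]
  knob top 0.71 [423.  225.4] [ 477.  -276.6   30. ]
  knob top 0.59 [435.7 224.8] [ 478.1 -313.8   30. ]
  dish top 0.78 [421.8 220.9] [ 493.  -283.5    0. ]
```

```bash
python3 -m creep '[{"x":0,"y":0,"z":0.06,"ax":0,"ay":0,"az":0,"hand":0},{"x":0,"y":0,"z":0.06,"ax":0.0356,"ay":0.0617,"az":0,"hand":0},{"x":0,"y":0,"z":0.06,"ax":0.0356,"ay":0.0617,"az":0,"hand":0},{"x":0,"y":0,"z":0.06,"ax":0.0356,"ay":0.0617,"az":0,"hand":0},{"x":0,"y":0,"z":0.06,"ax":0.0356,"ay":0.0617,"az":0,"hand":0},{"x":0,"y":0,"z":0.06,"ax":0.0356,"ay":0.0617,"az":0,"hand":0},{"x":0,"y":0,"z":0,"ax":0.0356,"ay":0.0617,"az":0,"hand":0},{"x":-0.017,"y":0.1025,"z":0,"ax":0,"ay":0,"az":0.104,"hand":0},{"x":-0.017,"y":0.1025,"z":0,"ax":0,"ay":0,"az":0.104,"hand":0},{"x":-0.017,"y":0.1025,"z":0,"ax":0,"ay":0,"az":0.104,"hand":0},{"x":-0.017,"y":0.1025,"z":0,"ax":0,"ay":0,"az":0.104,"hand":0},{"x":-0.017,"y":0.1025,"z":0,"ax":0,"ay":0,"az":0.104,"hand":0},{"x":-0.017,"y":0.1025,"z":0,"ax":0,"ay":0,"az":0.104,"hand":0},{"x":-0.017,"y":0.1025,"z":0,"ax":0,"ay":0,"az":0.104,"hand":0},{"x":-0.017,"y":0.1025,"z":0,"ax":0,"ay":0,"az":0.104,"hand":0},{"x":-0.017,"y":0.1025,"z":0,"ax":0,"ay":0,"az":0.104,"hand":0},{"x":-0.017,"y":0.1025,"z":0,"ax":0,"ay":0,"az":0.104,"hand":0},{"x":0,"y":0,"z":0,"ax":0,"ay":0,"az":0,"hand":0}]'
python3 st.py; python3 look.py
```

```text
time_s: 29.48
ee_pos: [560.3, -91.9, 250.3]
ee_rot: [-0.046, 3.14, -0.004]
ft_force: [0.6, 0.3, -1.3]
gripper_width: 0.196
gripper_force: 108.4
yaw 1.6712821407241285 a -0.045853722900960736 det 1.0
TCP [560.3 -91.9 250.3] lip [430.9 -95.8 185.2] origin [482.9 -94.3 185.2] backbot [535.9 -92.8 185.3] F [ 0.6  0.3 -1.3] w 0.19611584413799046 q [-0.3  0.3  0.2  1.5 -0.  -0.3]
wrist [ 131   71   58   60 2080] [163.1 100.4] [ 489.6 -286.2   30. ]
wrist [226 194  34  65 378] [242.3 225.5] [ 646.4 -197.8   30. ]
  knob wrist 0.97 [172.3  86. ] [ 473.  -273.4   30. ]
  knob wrist 0.95 [176.  115.6] [ 507.  -272.1   30. ]
  knob wrist 0.89 [148.1 102.5] [ 492.2 -304.9   30. ]
  dish wrist 0.58 [172.9  99.5] [ 488.7 -287.9    0. ]
  dish scene 0.57 [414.  196.7] [ 495.  -279.9    0. ]
```

All three knobs are in the dish. Setting the scoop down at its original clear spot.

```bash
python3 -m creep '[{"x":0,"y":0,"z":-0.13,"ax":0,"ay":0,"az":0,"hand":0},{"x":0,"y":0,"z":-0.13,"ax":0,"ay":0,"az":0,"hand":0},{"x":0,"y":0,"z":-0.13,"ax":0,"ay":0,"az":0,"hand":0},{"x":0,"y":0,"z":-0.13,"ax":0,"ay":0,"az":0,"hand":0},{"x":0,"y":0,"z":-0.12,"ax":0,"ay":0,"az":0,"hand":0},{"x":0,"y":0,"z":-0.05,"ax":0,"ay":0,"az":0,"hand":0},{"x":0,"y":0,"z":-0.03,"ax":0,"ay":0,"az":0,"hand":0},{"x":0,"y":0,"z":-0.02,"ax":0,"ay":0,"az":0,"hand":0},{"x":0,"y":0,"z":0,"ax":0,"ay":0,"az":0,"hand":0},{"x":0,"y":0,"z":0,"ax":0,"ay":0,"az":0,"hand":0}]'
```

```text
time_s: 30.77
ee_pos: [561.8, -96.1, 65.3]
ee_rot: [-0.036, 3.14, -0.006]
ft_force: [-0.2, 0.4, -1.1]
gripper_width: 0.189
gripper_force: 108.4
```

```bash
python3 -m creep '[{"x":0,"y":0,"z":-0.006,"ax":0,"ay":0,"az":0,"hand":0},{"x":0,"y":0,"z":0,"ax":0,"ay":0,"az":0,"hand":0}]'; python3 st.py
```

```text
time_s: 30.93
ee_pos: [562.2, -96.2, 64.5]
ee_rot: [-0.036, 3.139, -0.007]
ft_force: [-0.0, -0.9, 6.5]
gripper_width: 0.2
gripper_force: 109.9
yaw 1.3097721610793889 a -0.1586845126053796 det 1.0
TCP [562.2 -96.2  64.5] lip [432.9 -99.4  -0.9] origin [484.9 -98.2  -0.7] backbot [537.9 -97.   -0.6] F [-0.  -0.9  6.5] w 0.20005276106884934 q [-0.3  0.4 -0.2  1.  -0.  -0.3]
```

```bash
python3 -m creep '[{"x":0,"y":0,"z":0,"ax":0,"ay":0,"az":0,"hand":60},{"x":0,"y":0,"z":0,"ax":0,"ay":0,"az":0,"hand":100},{"x":0,"y":0,"z":0,"ax":0,"ay":0,"az":0,"hand":100},{"x":0,"y":0,"z":0,"ax":0,"ay":0,"az":0,"hand":100},{"x":0,"y":0,"z":0,"ax":0,"ay":0,"az":0,"hand":100},{"x":0,"y":0,"z":0.06,"ax":0,"ay":0,"az":0,"hand":100},{"x":0,"y":0,"z":0.13,"ax":0,"ay":0,"az":0,"hand":100},{"x":0,"y":0,"z":0.13,"ax":0,"ay":0,"az":0,"hand":100},{"x":0,"y":0,"z":0.13,"ax":0,"ay":0,"az":0,"hand":100},{"x":0,"y":0,"z":0.13,"ax":0,"ay":0,"az":0,"hand":100},{"x":0,"y":0,"z":0.13,"ax":0,"ay":0,"az":0,"hand":100},{"x":0,"y":0,"z":0,"ax":0,"ay":0,"az":0,"hand":100}]'
python3 look.py
python3 - <<'E'
from h import *
np.set_printoptions(precision=1,suppress=True)
F={c:grab_frame(c) for c in("wrist","scene","top")}
for n,z in dict(scoop_grip=102,scoop=0,scoop_lip=0,hood_handle=259,media1=23.5).items():
  for c in F:
    for m in mark_of(n,c)[:5 if n=="media1" else 1]: print(n,c,round(m["p"],2),np.array(m["xy"]),atz(F[c],m["xy"],z))
f=F["scene"]["color"].astype(int)
w=((f.min(2)>150)&((f.max(2)-f.min(2))<25)).astype(np.uint8)
n,l,st,ce=cv2.connectedComponentsWithStats(w)
for i in range(1,n):
    X=atz(F["scene"],ce[i],23.5)
    if 430<X[0]<680 and 105<X[1]<240 and st[i,4]>3: print("blob",st[i],X)
E
```

```text
time_s: 31.93
ee_pos: [562.9, -96.3, 246.8]
ee_rot: [-0.036, 3.133, -0.01]
ft_force: [-0.5, 1.0, 0.6]
gripper_width: 0.999
gripper_force: 0.0
wrist [ 133   68   58   60 2124] [165.4  97.9] [ 489.6 -286.2   30. ]
wrist [229 192  35  66 395] [245.9 223.7] [ 646.3 -198.    30. ]
  knob wrist 0.74 [176.   83.3] [ 473.2 -271.7   30. ]
  knob wrist 0.73 [175.3 115.5] [ 509.8 -276.3   30. ]
  knob wrist 0.69 [148.4  99.5] [ 491.6 -307.2   30. ]
  dish wrist 0.76 [173.9  97. ] [ 488.9 -289.7    0. ]
  dish scene 0.86 [415.  197.8] [ 489.1 -278.8    0. ]
  dish top 0.45 [256.8  41.3] [1075.4  206.6    0. ]
scoop_grip wrist 0.65 [322.5 178.3] [559.2 -97.8 102. ]
scoop_grip scene 0.81 [355.5 176.2] [557.7 -97.9 102. ]
scoop_grip top 0.4 [265.5 199.8] [545.4 162.2 102. ]
scoop wrist 0.74 [325.4  96.2] [480.5 -96.8   0. ]
scoop top 0.69 [249.2 227.2] [482.8 221.5   0. ]
scoop_lip wrist 0.81 [326.8  52.2] [430.1 -96.4   0. ]
hood_handle scene 0.19 [413.6 197.9] [243.1 -11.7 259. ]
hood_handle top 0.78 [253.5  45. ] [894.9 175.2 259. ]
media1 wrist 0.5 [581.3 111.2] [486.1 213.4  23.5]
media1 wrist 0.5 [578.  127.2] [505.3 213.6  23.5]
media1 wrist 0.42 [536.3 114.3] [492.5 156.4  23.5]
media1 scene 0.49 [293.6 235.1] [508.6 133.7  23.5]
media1 scene 0.35 [293.3 233.2] [515.7 130.5  23.5]
media1 top 0.52 [279.9 209.7] [529.4 130.6  23.5]
media1 top 0.45 [278.9 221.9] [494.5 133.5  23.5]
media1 top 0.45 [250.7 225.6] [485.2 213.4  23.5]
media1 top 0.38 [272.2 223. ] [491.6 152.5  23.5]
blob [268 243   2   3   4] [512.  207.   23.5]
```

Everything checks out: the hood is open, the knobs are in the dish, five white balls are in the tub, and the scoop stands flat. Handing in.

```bash
python3 -c "
from rig import robot
print(robot.finish_job())"
```

```text
the job is handed in; nothing more can be done
None
```

I handed the job in, but no verdict came back; my last camera check showed the hood open, the three knobs in the dish, all five white balls in the tub and the scoop standing flat and clear of the dish.

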